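# Put the hand stamp away and close the stamp box

### The arm

A 7-joint arm with a two-finger parallel gripper is mounted at the origin on the work surface. World frame = base frame: x ahead of the robot, y to its left, z up, the work surface at z = 0. Lengths are in mm, angles in rad, forces in N, time in s.
With the tool pointing down it reaches from about 425 to 800 mm from the base axis. Payload 8.3 kg.
Tool frame: the origin (TCP) lies on the centre line of the jaws, within the pads' length; the fingertips stand 19 mm ahead of it and the grasp point (between the pads) is the TCP; z points along the fingers, y is the direction in which the jaws open and shut (so a half turn about z gives the same grasp; the last joint's range is limited). The gripper opens to 85 mm and grips with 20 to 120 N. Pads are 22 mm wide; open, the fingers measure 114 mm over their backs; the gripper's body (76 mm by 85 mm) begins 54 mm behind the grasp point. The pads swing forward as they close: fully open they stand 13 mm farther back than shut.
Start: joints at [1.195, 0.383, 0.016, 1.37, -0.006, 1.388, -0.046], TCP at [192.364, -594.643, 250.279] pointing down, gripper open.
Joint ranges: [-2.95, 2.95], [-0.25, 2.06], [-1.52, 1.56], [0.18, 2.33], [-1.44, 4.58], [0.02, 2.06], [-3.01, 3.01]. Speed limits (rad/s): [2.39, 2.39, 3.01, 3.01, 3.14, 3.14, 3.14].

### API

Orientations are given as [roll, pitch, yaw] about the fixed x, y, z axes, in that order (R = Rz(yaw) Ry(pitch) Rx(roll)).
In Python, from bench import r, snapshot, camera_model gives the robot as it stands.
- The arm moves only by the tool send_rows, never from a script. Its argument "rows" is a list of rows, each an object of numbers: "claw": the closure, from 0 (fully open) to 1 (shut); "dx", "dy", "dz": the shift along the tool's x, y, z in cm; "twist": the turn about the tool's z in rad. In form: [{"claw": .., "dx": .., "dy": .., "dz": .., "twist": ..}, ...]. A call has 1 to 10 rows; each row is the pose to reach, as a shift and turn from the pose measured when the call began, along the tool's axes at that moment; what a row does not reach only later rows make up. A row lasts 1/12 s, in which the tool goes at most 41.7 mm and 7.16 degrees, less where a joint would pass 70% of its speed; a pose out of reach is approached as far as the arm can. A call with a gripper value outside its range is refused whole. The fingers move at their own pace and stop on an object; "force" is the grip in N (left out, the last holds). Time passes only in rows, so rows that repeat a pose let the fingers close. It gives the time, the measured TCP pose, the force and the opening at its end, in the units of the state.
- r.get_state(): the state, without advancing time (a new reading comes with each control period).
- snapshot(name): name is "scene" or "side" or "wrist"; returns (picture, depth): 480x640x3 uint8, red, green, blue; 480x640 float32, mm along the optical axis (not along the pixel's ray), 0 where there is no reading.
- camera_model(name): a dict with "camera_matrix" (3x3 intrinsics, pixels), "rvec" (rotation vector, rad) and "tvec" (3), from world to camera coordinates, as OpenCV has them; the wrist camera has in their place "T_tool_cam" (4x4, takes a point from camera to tool coordinates, whose origin is the TCP and whose axes are the flange's). Camera axes: x right, y down, z forward; pixel columns grow to the right and rows downward; lengths in mm; the calibration is good to about 2 mm. A picture is of the moment at which its call begins: read the wrist's pose just before it. camera_model takes no time and is no camera call.
- r.job_done(): hands the job in, once; it reports no verdict.
The state is a dict: "time_s": time; "joint_pos": joint angles; "joint_velocities": joint speeds; "joint_torque": joint torques, N m; "tool_pos": TCP position; "tool_rot": TCP orientation; "wrist_force": force on the tool from outside, world axes, zero at the start; "torque": the same for the moment, N m; "gripper_width": finger opening in mm.
Only numpy, scipy, OpenCV 4.12 (cv2) and the standard library are available. Lean on these libraries where they do the work, as an engineer would, in place of code of your own. Each camera call takes 0.05 s, during which the arm holds its last target.

### The job

Put the hand stamp that stands on the desk into the empty cell of the open stamp box, setting it down rather than dropping it. Then tip the leaning lid gently past upright from behind and leave it to fall by its own weight, without carrying it down. Once it rests on its catch, press the middle of its front edge down until the catch snaps, and keep it pressed for a second with about the weight of a kilogram, never much more than two; leave the box shut and everything else where it is.

Things in the scene. Friction and masses are not known exactly. Their poses are not given: they have to be found in the camera images.
- stamp: the loose hand stamp, dark wood, standing upright on the desk, 64 mm tall: a round foot 34 mm across and 18 mm high, a thin neck, and a round knob 24 mm across from 42 to 63 mm height, by which it is gripped. Origin: centre of its underside; z up through the knob. About 60 g (varies).
- stamp_box: grey steel box, fixed to the desk, 160 (x) by 190 (y) by 82 mm (z), walls 4 mm, open above, inner floor 6 mm above the desk. Origin: centre of its underside. Its own +x points to the rear wall, whose top edge carries the hinge; -x to the front wall, with the catch.
- free_cell: grey felt disc, 32 mm across, on the floor of the empty cell. Origin: centre of that cell at floor level, where the stamp's underside goes; its axes are not the box's. A black rack 22 mm high makes three square cells, 42 mm wide inside, in a row along the box's y at x = 0, y = -55, 0, 55 mm; any one is empty, two hold stamps like the loose one.
- catch (a point): centre of the top of the catch housing, a fixed dark block 21 by 34 mm in front of the box's front wall at mid-width (its centre at box x = -108 mm), 72 mm above the desk. Its round steel spring nose (to 80 mm height) and a round striker under the lid lip hold the fallen lid ajar at some 0.07 to 0.095 rad; a further 5 to 10 N (varies) on the lid's front edge makes it snap, and the lid drops on its rigid stop.
- lid (a joint): lid angle, rad: 0 = shut and caught (within 0.01), 1.57 = upright, 1.66 to 1.78 leaning open at the start, 2.1 = rear stop. Flat grey steel panel, 6 mm thick, 160 mm from hinge to front edge (175 with a 50 mm wide lip at mid-front), 190 mm wide, about 0.35 kg (varies). Damped hinge with some friction: it falls of itself from some 13 to 27 degrees past upright, in 1 to 4 s.
- lid_hinge (a point): point on the hinge axis (the box's y axis), at mid-width, on the lid's underside, 80 mm behind the box's centre and 82 mm above the desk. At angle q the lid's front edge lies from here 160 mm times cos q along the box's -x and 160 mm times sin q up.
- lid_front (a point): place to press: mid-width on the lid's upper (when open: rear) face, 145 mm from the hinge. It moves with the lid. The lid is rigid: a touch faster than some 30 mm/s can be a knock of over 25 N. When shut it is 88 mm above the desk.
- spare_a: a stamp like the loose one, standing in another cell of the box; leave it there. Origin: centre of its underside.
- spare_b: the other stamp in the box, likewise.
- mug: white mug, 80 mm across, 92 mm tall; bystander. Origin: centre of its underside (so for all that follow).
- stapler: black stapler, 150 by 34 by 60 mm, bystander.
- mouse: black computer mouse, 105 by 60 by 33 mm, bystander.
- tape: grey tape dispenser, 140 by 50 by 80 mm, bystander.
- pen_pot: square dark steel pen pot, 70 by 70 mm, 95 mm tall with pens to 140 mm, bystander.
- calculator: desk calculator, 140 by 85 by 17 mm, bystander.

How it is judged (in metres and radians):
On the way, in this order (a step that is already met when the one before it is completed fails the run):
1. the stamp stands in the empty cell, let go (horizontal distance between stamp and free_cell below 0.007 m and z of stamp in the frame of free_cell below 0.004 m and angle between stamp's own z axis and vertical below 0.1 rad and contact force between the fingers and stamp below 0.1 N and linear speed of stamp below 0.03 m/s), for 0.2 s.
2. the lid is pushed past upright (value of joint lid below 1.4 rad).
3. the lid has fallen onto its catch and rests there ajar, untouched (value of joint lid between 0.03 and 0.15 rad and velocity of joint lid between -0.3 and 0.3 rad/s and contact force between each of the arm, the fingers and lid below 0.1 N), for 0.1 s.
4. the lid is pressed home and kept pressed with at least 7 N (value of joint lid below 0.02 rad and contact force between any of the arm, the fingers and lid above 7 N), for 0.5 s.
At the end, for the whole second after the job is handed in: the lid is shut and caught (within 0.02 rad of its stop); the stamp stands upright (within 0.1 rad) on the floor of the cell that was empty, within 7 mm of its centre and 4 mm in height; the robot touches nothing (value of joint lid below 0.02 rad and horizontal distance between stamp and free_cell below 0.007 m and z of stamp in the frame of free_cell below 0.004 m and angle between stamp's own z axis and vertical below 0.1 rad and linear speed of stamp below 0.02 m/s).
It fails at once if the lid is knocked, pushed or pressed with more than 25 N (contact force between any of the arm, the fingers and lid above 25 N).
It fails at once if the lid is carried or pushed down instead of being left to fall (value of joint lid between 0.15 and 0.7 rad and contact force between any of the arm, the fingers and lid above 0.5 N).
It fails at once if the stamp is dropped (falls free by more than some 15 mm) (contact force between the fingers and stamp below 0.05 N and linear speed of stamp above 0.55 m/s).
It fails at once if a stamp already in the box is lifted out or tipped (distance of any of spare_a, spare_b from where it was at the start of the episode above 0.02 m or angle between any of spare_a, spare_b's own z axis and vertical above 0.3 rad).
It fails at once if a bystander on the desk is moved by more than 25 mm (distance of any of mug, stapler, mouse, tape, pen_pot, calculator from where it was at the start of the episode above 0.025 m).
It also fails if it takes over 72 s, if anything falls off the work surface, if the arm or the gripper's body presses on something with over 40 N, if the wrist force passes 120 N, or if a joint passes its speed limit or range.

## Working session

There is one attempt and no reset: what is moved stays moved. The work goes in short steps, Python scripts to look and compute and a tool call to move; the robot and the scene stay as the last step left them, time stands still between calls to the robot, and variables do not carry over. Pictures are saved under pics/ and viewed, and the job is handed in when it is done.

Besides the shell and the picture viewer there is one more tool, called in YAML: its name, and indented under it one key for each argument. send_rows: Moves the arm, as the interface text tells. Its arguments: {"type":"object","properties":{"rows":{"type":"array","items":{"type":"object","properties":{"claw":{"type":"number"},"dx":{"type":"number"},"dy":{"type":"number"},"dz":{"type":"number"},"twist":{"type":"number"}}}},"force":{"type":"number"}},"required":["rows"]}

```bash
mkdir -p pics; ls
cat > h.py <<'E'
import numpy as np, cv2
from scipy.spatial.transform import Rotation as R
from bench import r, snapshot, camera_model
def snap(n,name):
    st=r.get_state(); p,d=snapshot(n)
    cv2.imwrite(f'pics/{name}.png',cv2.cvtColor(p,cv2.COLOR_RGB2BGR)); np.save(f'pics/{name}.npy',d)
    np.save(f'pics/{name}_pose.npy',np.r_[st['tool_pos'],st['tool_rot']])
    return p,d
def cam(n,name):
    m=camera_model(n);K=np.array(m['camera_matrix'])
    if n=='wrist':
        q=np.load(f'pics/{name}_pose.npy');T=np.eye(4);T[:3,:3]=R.from_euler('xyz',q[3:]).as_matrix();T[:3,3]=q[:3]
        W=T@np.array(m['T_tool_cam'])
    else:
        E=np.eye(4);E[:3,:3]=R.from_rotvec(np.ravel(m['rvec'])).as_matrix();E[:3,3]=np.ravel(m['tvec']);W=np.linalg.inv(E)
    return K,W
def px(n,name,u,v,z=None):
    """pixel->world using depth (or plane z)"""
    K,W=cam(n,name);ray=np.linalg.inv(K)@np.array([u,v,1.])
    if z is None:
        d=np.load(f'pics/{name}.npy')[int(round(v)),int(round(u))]
    else:
        w=W[:3,:3]@ray; d=(z-W[2,3])/w[2]
    return W[:3,:3]@(ray*d)+W[:3,3]
def cloud(n,name):
    K,W=cam(n,name);d=np.load(f'pics/{name}.npy');v,u=np.mgrid[:480,:640]
    P=np.stack([(u-K[0,2])/K[0,0]*d,(v-K[1,2])/K[1,1]*d,d],-1)
    P=P@W[:3,:3].T+W[:3,3];P[d<=0]=np.nan
    return P
def proj(n,name,p):
    K,W=cam(n,name);c=np.linalg.inv(W)@np.r_[p,1];q=K@c[:3];return q[:2]/q[2]
E
python3 - <<'E'
from h import *
print(r.get_state())
for n in('scene','side','wrist'):
    snap(n,n+'0'); K,W=cam(n,n+'0'); print(n,K[0,0],W.round(2).tolist())
print(camera_model('wrist'))
E
```

```text
pics
{'time_s': 0.0, 'joint_pos': array([ 1.19512017,  0.38423104,  0.01638237,  1.37119309, -0.00629009,
        1.38823708, -0.04651134]), 'joint_velocities': array([ 0.001787  , -0.00135721,  0.00056689, -0.0009303 ,  0.00024623,
        0.00075336, -0.00017496]), 'joint_torque': array([-3.42173680e-04, -6.27614307e+01,  8.43306072e-01, -3.71821976e+01,
        1.61780021e-02,  1.41614804e-02, -1.06526031e-05]), 'tool_pos': array([ 192.18666654, -594.19824891,  249.26573761]), 'tool_rot': array([-3.13957446e+00,  5.12797091e-05,  3.12822389e-01]), 'wrist_force': array([-0.28912501, -0.80919722,  0.30713981]), 'torque': array([-0.02316243,  0.01138889, -0.0141663 ]), 'gripper_width': 85.40321350270399}
scene 604.5116960931681 [[0.75, 0.36, -0.55, 1201.35], [0.66, -0.38, 0.64, -751.5], [0.02, -0.85, -0.53, 742.94], [0.0, 0.0, 0.0, 1.0]]
side 551.5485780623881 [[0.93, -0.25, 0.28, 162.25], [-0.38, -0.62, 0.68, -893.53], [0.0, -0.74, -0.67, 994.84], [0.0, 0.0, 0.0, 1.0]]
wrist 356.3343861061847 [[0.31, -0.91, -0.28, 264.31], [-0.95, -0.29, -0.09, -571.38], [-0.0, 0.3, -0.95, 372.72], [0.0, 0.0, 0.0, 1.0]]
{'camera_matrix': array([[356.33438611,   0.        , 320.78240301],
       [  0.        , 356.33438611, 240.48502813],
       [  0.        ,   0.        ,   1.        ]]), 'T_tool_cam': array([[-5.51618430e-05, -9.54494691e-01, -2.98227901e-01,
         7.56335984e+01],
       [ 9.99999501e-01,  2.44783780e-04, -9.68409170e-04,
         1.90822647e-01],
       [ 9.97342765e-04, -2.98227806e-01,  9.54494202e-01,
        -1.23363270e+02],
       [ 0.00000000e+00,  0.00000000e+00,  0.00000000e+00,
         1.00000000e+00]])}
```

View pics/scene0.png

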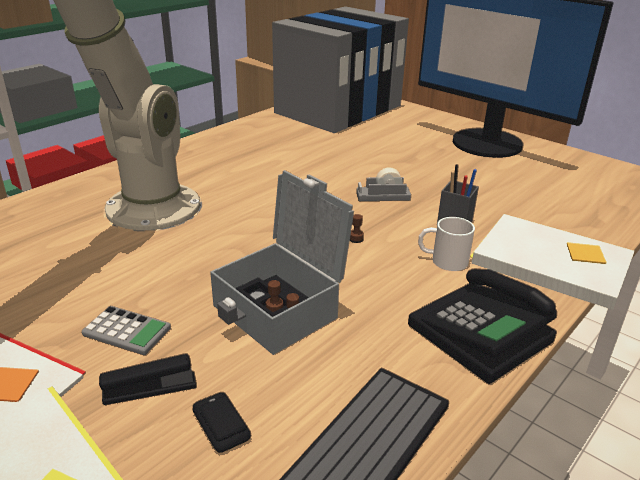

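View pics/side0.png

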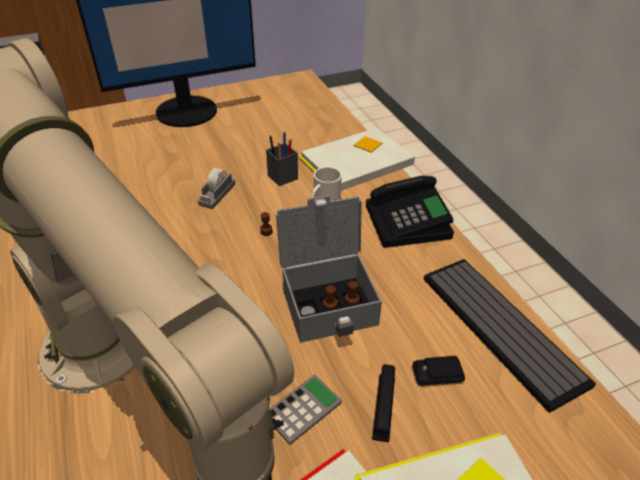

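View pics/wrist0.png

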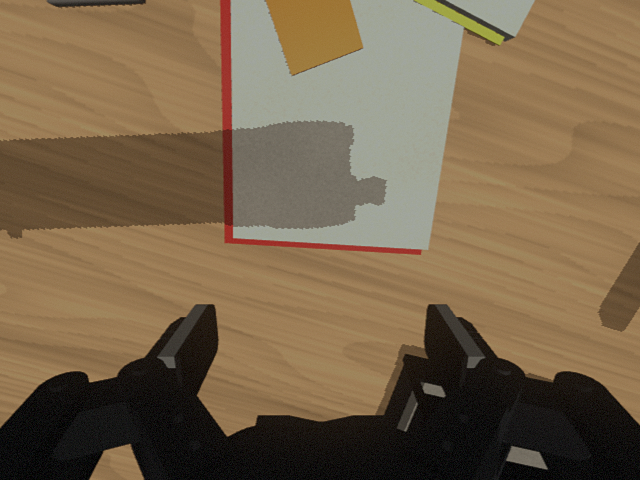

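The scene shows the loose stamp at about (357,228), behind the leaning lid, and the box at (275,290) with its catch at (228,308). The side view shows the empty cell on the left, with its felt at (307,312), and the loose stamp at (266,222).

Run:
```python
from h import *
a=cv2.imread('pics/side0.png')[180:350,230:400]; cv2.imwrite('pics/c1.png',cv2.resize(a,None,fx=4.4,fy=3.5,interpolation=cv2.INTER_CUBIC))
a=cv2.imread('pics/scene0.png')[160:360,200:400]; cv2.imwrite('pics/c2.png',cv2.resize(a,None,fx=3,fy=3,interpolation=cv2.INTER_CUBIC))
P=cloud('side','side0')
m=(P[...,0]>200)&(P[...,0]<900)&(abs(P[...,1])<500)
for (u,v) in [(266,216),(266,228),(307,312),(330,290),(352,287),(345,325),(345,318),(300,336),(378,320),(290,262),(364,255)]:
    print(u,v,P[v,u].round(0))
P=cloud('scene','scene0')
for (u,v) in [(357,217),(357,238),(258,295),(274,286),(292,298),(228,303),(275,345),(340,285)]:
    print(u,v,P[v,u].round(0))
```

```text
266 216 [475. 218.  67.]
266 228 [472. 220.  24.]
307 312 [470. -90.   9.]
330 290 [525. -97.  70.]
352 287 [ 575. -109.   71.]
345 325 [ 513. -206.   71.]
345 318 [ 518. -195.   80.]
300 336 [ 425. -162.   24.]
378 320 [ 608. -185.   22.]
290 262 [462.  -4.  98.]
364 255 [683.  41.   4.]
357 217 [479. 225.  62.]
357 238 [488. 218.  12.]
258 295 [472. -85.   6.]
274 286 [ 537. -102.   70.]
292 298 [nan nan nan]
228 303 [ 521. -202.   78.]
275 345 [ 615. -179.   20.]
340 285 [569.  58.   3.]
```

View pics/c1.png

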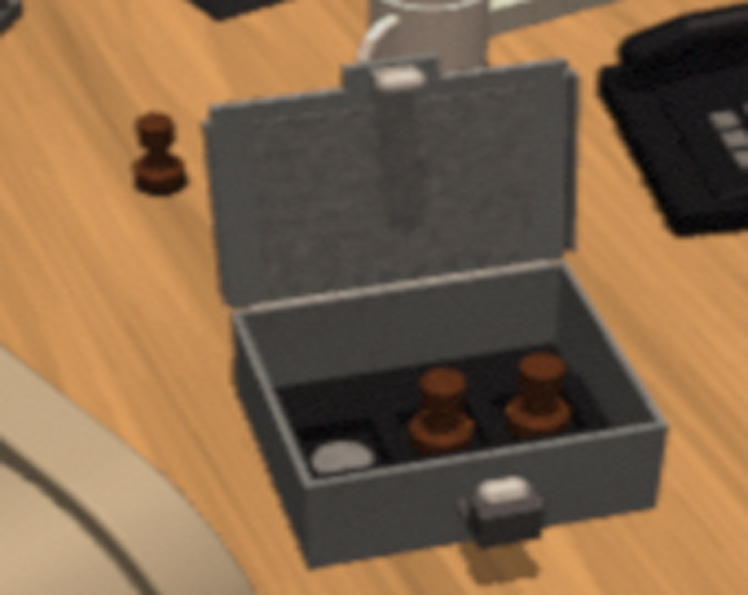

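View pics/c2.png

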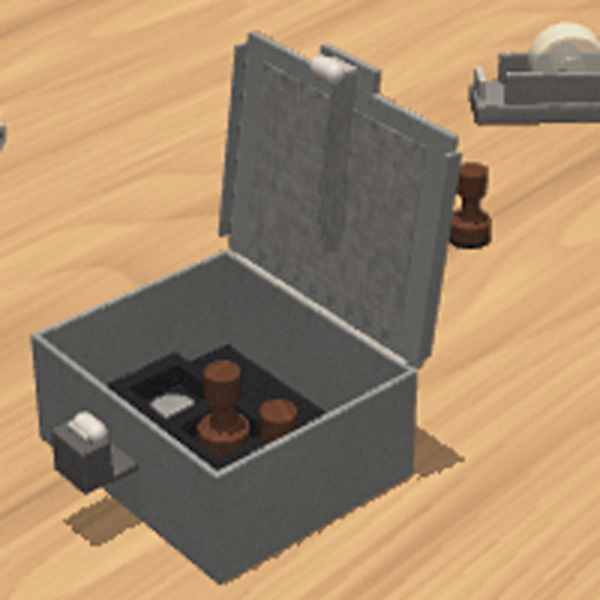

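Run:
```python
from h import *
from scipy.optimize import least_squares
Q=[]
for n in('side','scene'):
    P=cloud(n,n+'0').reshape(-1,3)
    P=P[(P[:,0]>380)&(P[:,0]<680)&(P[:,1]>-220)&(P[:,1]<10)&(P[:,2]>79)&(P[:,2]<86)]
    Q.append(P)
    print(n,len(P),np.nanmean(P[:,2]))
def fit(P,x0):
    def res(p):
        c,s=np.cos(p[2]),np.sin(p[2]); d=P[:,:2]-p[:2]; x=d@[c,s]; y=d@[-s,c]
        # distance to rectangle centre-line 156x186
        qx=np.abs(x)-78; qy=np.abs(y)-93
        out=np.hypot(np.maximum(qx,0),np.maximum(qy,0)); ins=np.minimum(np.maximum(qx,qy),0)
        return np.maximum(abs(out+ins)-2,0)+0.2*abs(out+ins)
    return least_squares(res,x0,loss='soft_l1',f_scale=2)
for P in Q+[np.vstack(Q)]:
    f=fit(P,[530,-90,1.72]); print(f.x.round(3),f.cost/len(P))
for n in('side','scene'):
    P=cloud(n,n+'0').reshape(-1,3)
    for nm,cx,cy in(('st',479,221),('spB',577,-108),('spA',527,-100)):
        M=P[(np.hypot(P[:,0]-cx,P[:,1]-cy)<25)&(P[:,2]>60)&(P[:,2]<67)]
        print(n,nm,len(M),M.mean(0).round(1),M.min(0).round(0),M.max(0).round(0))
```

```text
side 683 82.73736478459719
scene 986 82.11505332502429
[526.148 -92.994   1.46 ] 2.9597831321860184
[530.077 -95.3     1.459] 2.036963780389802
[528.75  -94.431   1.459] 2.8344622289569688
side st 38 [474.  228.   63.8] [463. 218.  60.] [484. 237.  67.]
side spB 25 [ 578.5 -105.4   63.4] [ 569. -111.   60.] [590. -84.  67.]
side spA 19 [522.7 -98.5  63.2] [ 515. -107.   60.] [534. -88.  67.]
scene st 50 [479.5 226.3  63.1] [465. 213.  60.] [489. 241.  67.]
scene spB 38 [ 589.8 -106.7   63.9] [ 579. -114.   60.] [598. -87.  67.]
scene spA 39 [ 535.4 -100.6   63.6] [ 519. -107.   60.] [543. -88.  67.]
```

```bash
cat >> h.py <<'E'
def go(x,y,z,yaw=None):
    st=r.get_state();p=np.array(st['tool_pos']);M=R.from_euler('xyz',st['tool_rot']).as_matrix()
    d=M.T@(np.array([x,y,z])-p)/10
    t=0 if yaw is None else (-(yaw-np.arctan2(M[1,0],M[0,0]))+np.pi)%(2*np.pi)-np.pi
    print('t',round(st['time_s'],2),'pos',p.round(1),'rot',np.round(st['tool_rot'],3),'F',np.round(st['wrist_force'],2),'w',round(st['gripper_width'],1))
    print('rows dx,dy,dz cm',d.round(2),'twist',round(t,3),'dist mm',np.linalg.norm(d*10).round(0))
E
python3 - <<'E'
from h import *
go(478,-94,330,-0.11)
P=cloud('scene','scene0')
for n,u,v in [('mug',453,235),('tape',385,185),('pen',460,200)]: print(n,P[v,u].round(0))
E
```

```text
t 0.15 pos [ 192.3 -594.3  249.5] rot [-3.14   0.     0.313] F [ 0.43 -0.57 -0.43] w 85.8
rows dx,dy,dz cm [ 42.59 -38.82  -7.99] twist 0.423 dist mm 582.0
mug [705. 263.  90.]
tape [410. 433.  45.]
pen [629. 425.  84.]
```

send_rows:
  rows:
    - {"claw":0,"dx":4,"dy":-3.6,"dz":-8,"twist":0.1}
    - {"claw":0,"dx":9,"dy":-7.5,"dz":-8,"twist":0.2}
    - {"claw":0,"dx":12,"dy":-10.5,"dz":-8,"twist":0.3}
    - {"claw":0,"dx":15,"dy":-13.5,"dz":-8,"twist":0.42}
    - {"claw":0,"dx":18,"dy":-16.2,"dz":-8,"twist":0.42}
    - {"claw":0,"dx":21,"dy":-19,"dz":-8,"twist":0.42}
    - {"claw":0,"dx":24,"dy":-21.8,"dz":-8,"twist":0.42}
    - {"claw":0,"dx":27,"dy":-24.5,"dz":-8,"twist":0.42}
    - {"claw":0,"dx":30,"dy":-27.3,"dz":-8,"twist":0.42}
    - {"claw":0,"dx":33,"dy":-30,"dz":-8,"twist":0.42}
  force: 30

```text
time_s: 0.98
tool_pos: [387.2, -253.1, 329.6]
tool_rot: [-3.141, 0.001, -0.107]
wrist_force: [0.6, -0.9, 0.0]
gripper_width: 85.0
```

Run:
```python
from h import *
go(478,-94,330,-0.11)
```

```text
t 0.98 pos [ 387.2 -253.1  329.6] rot [-3.141e+00  1.000e-03 -1.070e-01] F [ 0.64 -0.87  0.04] w 85.0
rows dx,dy,dz cm [  7.32 -16.79  -0.02] twist 0.003 dist mm 183.0
```

send_rows:
  rows:
    - {"claw":0,"dx":1.4,"dy":-3.3,"dz":0,"twist":0}
    - {"claw":0,"dx":2.8,"dy":-6.6,"dz":0,"twist":0}
    - {"claw":0,"dx":4.2,"dy":-10,"dz":0,"twist":0}
    - {"claw":0,"dx":5.8,"dy":-13.4,"dz":0,"twist":0}
    - {"claw":0,"dx":7.3,"dy":-16.8,"dz":0,"twist":0}
    - {"claw":0,"dx":7.3,"dy":-16.8,"dz":0,"twist":0}
    - {"claw":0,"dx":7.3,"dy":-16.8,"dz":0,"twist":0}

```text
time_s: 1.57
tool_pos: [478.4, -91.3, 329.5]
tool_rot: [-3.14, 0.001, -0.102]
wrist_force: [-0.0, -1.3, 0.0]
gripper_width: 85.1
```

Run:
```python
from h import *
snap('wrist','w1')
go(478,226,330,-0.11)
```

```text
t 1.62 pos [477.8 -93.4 329.4] rot [-3.141e+00  1.000e-03 -1.050e-01] F [-0.22 -0.42 -0.32] w 85.6
rows dx,dy,dz cm [-3.340e+00 -3.176e+01 -2.000e-02] twist 0.005 dist mm 319.0
```

View pics/w1.png

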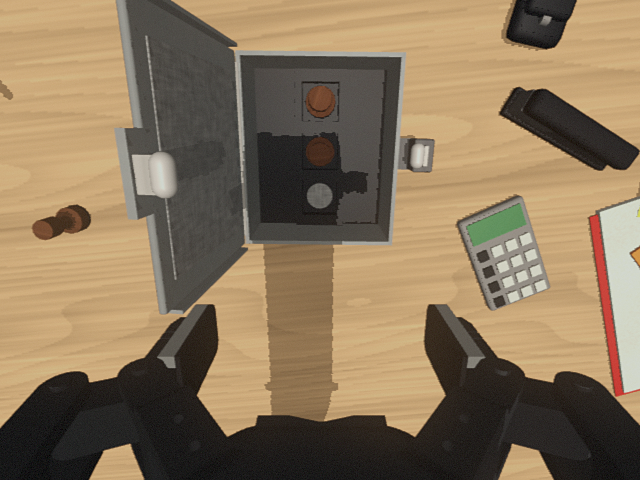

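The wrist view shows the felt disc at (320,195), spare knobs at (320,99) and (319,152), the box rim between about (236,53) and (392,243), the catch at (419,154), and the loose stamp at (60,220). I'll refine these from enlarged crops.

Run:
```python
from h import *
a=cv2.imread('pics/w1.png')
cv2.imwrite('pics/c3.png',cv2.resize(a[40:260,225:445],None,fx=2.7,fy=2.7,interpolation=cv2.INTER_CUBIC))
cv2.imwrite('pics/c4.png',cv2.resize(a[190:250,15:105],None,fx=6,fy=6,interpolation=cv2.INTER_CUBIC))
```

```text
(no output)
```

View pics/c3.png

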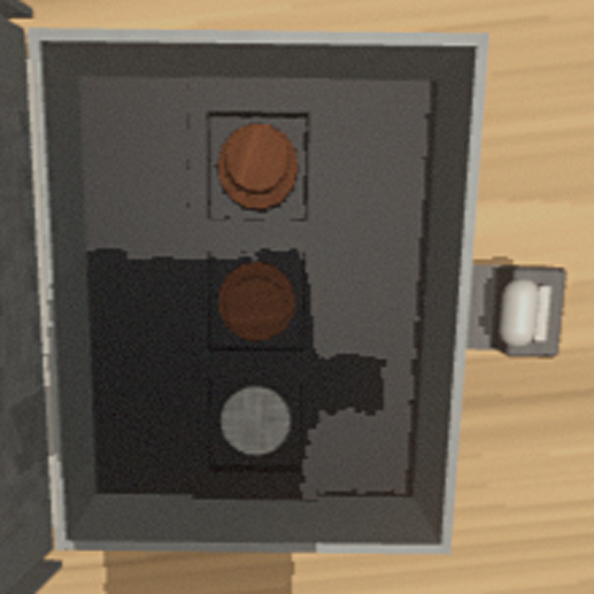

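View pics/c4.png

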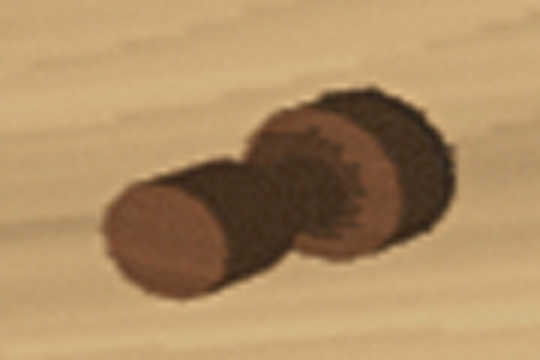

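Run:
```python
from h import *
f=lambda n,u,v,z:print(n,px('wrist','w1',u,v,z).round(1))
f('felt',319.5,195.5,6.5);print(px('wrist','w1',319,195).round(1))
A=[px('wrist','w1',u,v,82)[:2] for u,v in[(405.7,52.6),(391.7,244.4),(236.1,51.1),(249.4,244.1)]]
for a in A: print(a.round(1))
c=sum(A)/4;print('c',c)
ex=(A[2]+A[3]-A[0]-A[1])/2; ey=(A[1]+A[3]-A[0]-A[2])/2; print(np.linalg.norm(ex),np.linalg.norm(ey),np.arctan2(ex[1],ex[0]),np.arctan2(-ey[0],ey[1]))
f('spB',320.9,98.5,69);f('spA',319.8,151.1,69);f('stamp',42.8,230,63)
f('stampfoot',15+350/6,190+173/6,9)
f('catch nose',418,154,80)
# lid fit
P=cloud('wrist','w1')
for u,v in[(160,100),(140,60),(200,100),(200,200),(170,250)]: print('lid',P[v,u].round(1))
```

```text
felt [473.9 -88.7   6.5]
[474.9 -88.2   8.5]
[ 613.2 -184.6]
[ 425.8 -163.5]
[630.7 -27. ]
[441.8  -8.7]
c [527.87700613 -95.94321287]
157.14336484862113 189.1967441833056 1.4637984814610494 1.4666333449614333
spB [ 582.5 -101.7   69. ]
spA [531.6 -95.3  69. ]
stamp [476.6 227.3  63. ]
stampfoot [476.3 228.6   9. ]
catch nose [ 519.2 -194.6   80. ]
lid [580.4  -3.2 220. ]
lid [600.4  -2.5 233.2]
lid [583.7 -10.2 164.2]
lid [ 5.108e+02 -4.000e-01  1.799e+02]
lid [487.    9.3 227.3]
```

send_rows:
  rows:
    - {"claw":0,"dx":-0.4,"dy":-3.5,"dz":0,"twist":0}
    - {"claw":0,"dx":-0.8,"dy":-7.5,"dz":0,"twist":0}
    - {"claw":0,"dx":-1.2,"dy":-11.5,"dz":0,"twist":0}
    - {"claw":0,"dx":-1.7,"dy":-15.5,"dz":0,"twist":0}
    - {"claw":0,"dx":-2.1,"dy":-19.5,"dz":0,"twist":0}
    - {"claw":0,"dx":-2.5,"dy":-23.5,"dz":0,"twist":0}
    - {"claw":0,"dx":-2.9,"dy":-27.5,"dz":3,"twist":0}
    - {"claw":0,"dx":-3.5,"dy":-30.5,"dz":6,"twist":0}
    - {"claw":0,"dx":-3.5,"dy":-31.9,"dz":9,"twist":0}
    - {"claw":0,"dx":-3.5,"dy":-31.9,"dz":12,"twist":0}

```text
time_s: 2.45
tool_pos: [475.3, 231.1, 208.1]
tool_rot: [-3.139, 0.001, -0.101]
wrist_force: [-1.2, 0.4, 0.2]
gripper_width: 85.2
```

send_rows:
  rows:
    - {"claw":0,"dx":0,"dy":0,"dz":3,"twist":0}
    - {"claw":0,"dx":0,"dy":0,"dz":3,"twist":0}
    - {"claw":0,"dx":0,"dy":0,"dz":3,"twist":0}

```text
time_s: 2.7
tool_pos: [474.9, 229.2, 177.2]
tool_rot: [-3.141, 0.005, -0.103]
wrist_force: [0.6, -0.3, 1.5]
gripper_width: 85.3
```

Run:
```python
from h import *
snap('wrist','w2')
a=cv2.imread('pics/w2.png')
go(476.5,227.8,52,-0.106)
```

```text
t 2.75 pos [476.  229.9 179.1] rot [-3.139e+00  1.000e-03 -1.040e-01] F [-0.91  0.31  0.54] w 85.4
rows dx,dy,dz cm [ 0.09  0.23 12.71] twist 0.002 dist mm 127.0
```

View pics/w2.png

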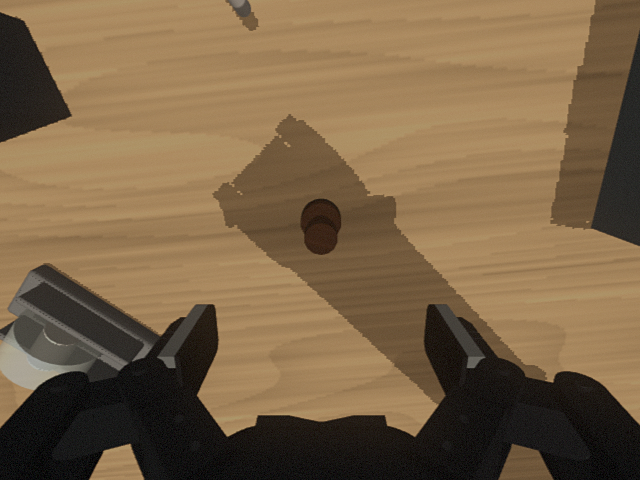

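The stamp is centred below the tool: knob top at (321,238), foot at (321,219). The tape dispenser is at lower left, with its corner near (155,340).

Run:
```python
from h import *
print(px('wrist','w2',321,238,63).round(1),px('wrist','w2',321,237).round(1), px('wrist','w2',321,218.5,9).round(1))
P=cloud('wrist','w2')
for u,v in[(130,330),(100,300),(60,280)]: print('tape',P[v,u].round(0))
go(476.5,228.5,52,-0.106)
```

```text
[477.6 228.6  63. ] [478.5 228.5  63.7] [478.  228.6   9. ]
tape [394. 412.  17.]
tape [421. 439.   4.]
tape [446. 465.   9.]
t 2.75 pos [476.  229.9 179.1] rot [-3.139e+00  1.000e-03 -1.040e-01] F [-0.91  0.31  0.54] w 85.4
rows dx,dy,dz cm [ 0.08  0.16 12.71] twist 0.002 dist mm 127.0
```

send_rows:
  rows:
    - {"claw":0,"dx":0.18,"dy":0.12,"dz":3,"twist":0}
    - {"claw":0,"dx":0.18,"dy":0.12,"dz":6,"twist":0}
    - {"claw":0,"dx":0.18,"dy":0.12,"dz":9,"twist":0}
    - {"claw":0,"dx":0.18,"dy":0.12,"dz":11,"twist":0}
    - {"claw":0,"dx":0.18,"dy":0.12,"dz":12,"twist":0}
    - {"claw":0,"dx":0.18,"dy":0.12,"dz":12.7,"twist":0}
    - {"claw":0,"dx":0.18,"dy":0.12,"dz":12.7,"twist":0}
    - {"claw":0,"dx":0.18,"dy":0.12,"dz":12.7,"twist":0}

```text
time_s: 3.42
tool_pos: [478.8, 229.1, 53.8]
tool_rot: [-3.138, -0.001, -0.104]
wrist_force: [0.8, -0.5, -0.2]
gripper_width: 85.3
```

send_rows:
  rows:
    - {"claw":0.3}
    - {"claw":0.5}
    - {"claw":0.6}
    - {"claw":0.7}
    - {"claw":0.8}
    - {"claw":0.9}
    - {"claw":0.9}
    - {"claw":0.9}
  force: 30

```text
schema error: expected keys claw, dx, dy, dz, twist
```

Run:
```python
from h import *
snap('wrist','w3'); go(477.5,228.5,52,-0.106)
```

```text
t 3.47 pos [478.8 229.3  53.9] rot [-3.138e+00 -1.000e-03 -1.040e-01] F [-0.44  0.19 -0.22] w 85.1
rows dx,dy,dz cm [-0.12  0.1   0.19] twist 0.002 dist mm 2.0
```

View pics/w3.png

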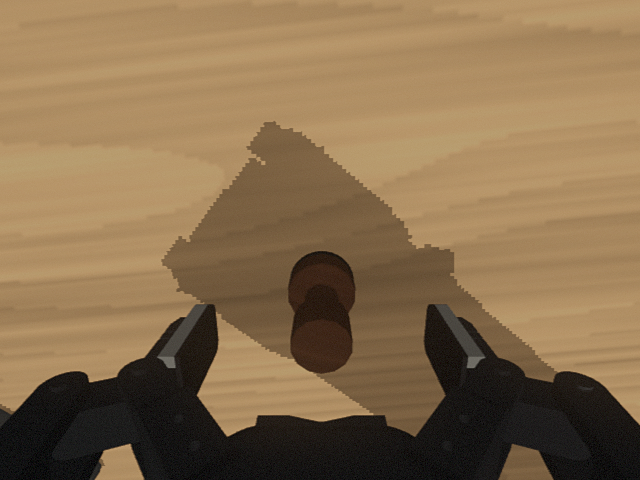

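The knob, at (321,345), is midway between the pads. Next I close the gripper.

send_rows:
  rows:
    - {"claw":0.2,"dx":-0.1,"dy":0.07,"dz":0.1,"twist":0}
    - {"claw":0.4,"dx":-0.1,"dy":0.07,"dz":0.1,"twist":0}
    - {"claw":0.55,"dx":-0.1,"dy":0.07,"dz":0.1,"twist":0}
    - {"claw":0.65,"dx":-0.1,"dy":0.07,"dz":0.1,"twist":0}
    - {"claw":0.75,"dx":-0.1,"dy":0.07,"dz":0.1,"twist":0}
    - {"claw":0.9,"dx":-0.1,"dy":0.07,"dz":0.1,"twist":0}
    - {"claw":0.9,"dx":-0.1,"dy":0.07,"dz":0.1,"twist":0}
    - {"claw":0.9,"dx":-0.1,"dy":0.07,"dz":0.1,"twist":0}
  force: 30

```text
time_s: 4.13
tool_pos: [477.9, 228.9, 53.2]
tool_rot: [-3.138, -0.002, -0.104]
wrist_force: [-0.3, -0.2, 4.1]
gripper_width: 22.9
```

send_rows:
  rows:
    - {"claw":0.9,"dx":0,"dy":0,"dz":-0.5,"twist":0}
    - {"claw":0.9,"dx":0,"dy":0,"dz":-2,"twist":0}
    - {"claw":0.9,"dx":0,"dy":0,"dz":-4,"twist":0}
    - {"claw":0.9,"dx":0,"dy":0,"dz":-4,"twist":0}
    - {"claw":0.9,"dx":0,"dy":0,"dz":-4,"twist":0}

```text
time_s: 4.55
tool_pos: [478.5, 229.0, 94.2]
tool_rot: [-3.137, -0.004, -0.104]
wrist_force: [0.4, 0.1, -0.2]
gripper_width: 23.2
```

Run:
```python
from h import *
snap('wrist','w4'); snap('side','s4'); snap('scene','sc4'); go(473.5,-89,345,-0.106)
a=cv2.imread('pics/sc4.png')[150:310,310:430]; cv2.imwrite('pics/c5.png',cv2.resize(a,None,fx=4,fy=4,interpolation=cv2.INTER_CUBIC)[:600])
```

```text
t 4.7 pos [477.3 228.3  92.3] rot [-3.139 -0.    -0.104] F [0.49 0.15 0.12] w 23.0
rows dx,dy,dz cm [  2.93  31.53 -25.35] twist 0.002 dist mm 406.0
```

View pics/w4.png

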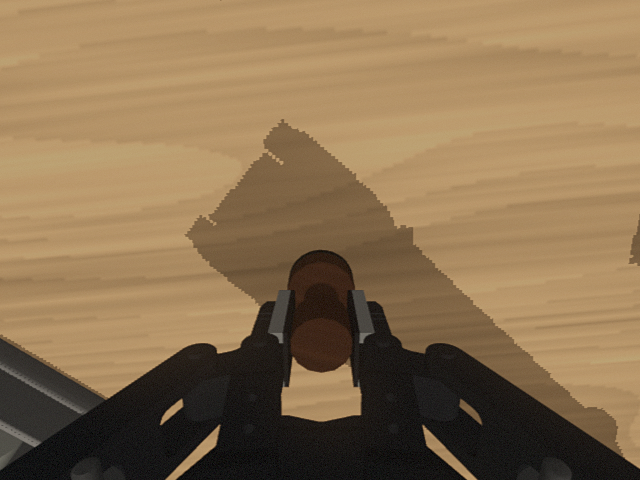

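View pics/c5.png

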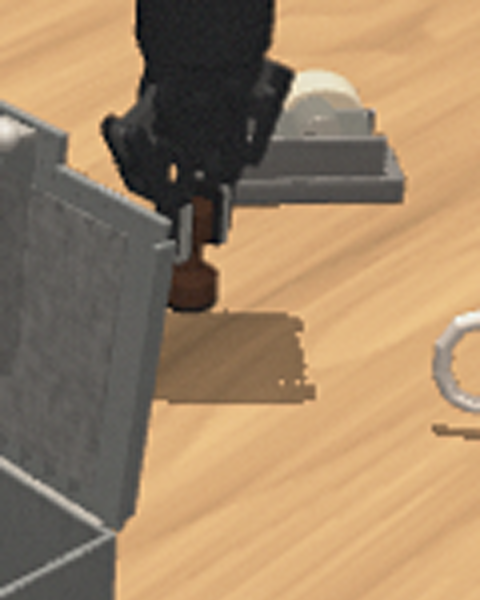

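send_rows:
  rows:
    - {"claw":0.9,"dx":0,"dy":0,"dz":-2,"twist":0}
    - {"claw":0.9,"dx":0,"dy":0,"dz":-5,"twist":0}
    - {"claw":0.9,"dx":0,"dy":0,"dz":-9,"twist":0}
    - {"claw":0.9,"dx":0,"dy":0,"dz":-13,"twist":0}
    - {"claw":0.9,"dx":0.2,"dy":1,"dz":-17,"twist":0}
    - {"claw":0.9,"dx":0.4,"dy":3,"dz":-20.5,"twist":0}
    - {"claw":0.9,"dx":0.6,"dy":5,"dz":-23.5,"twist":0}
    - {"claw":0.9,"dx":0.8,"dy":8,"dz":-25.5,"twist":0}
    - {"claw":0.9,"dx":1,"dy":11,"dz":-26,"twist":0}
    - {"claw":0.9,"dx":1.3,"dy":14,"dz":-26,"twist":0}

```text
time_s: 5.53
tool_pos: [475.8, 86.1, 353.5]
tool_rot: [-3.138, -0.003, -0.103]
wrist_force: [0.8, 0.5, -1.2]
gripper_width: 22.6
```

Run:
```python
from h import *
go(474,-89,345,-0.106)
```

```text
t 5.53 pos [475.8  86.1 353.5] rot [-3.138e+00 -3.000e-03 -1.030e-01] F [ 0.76  0.47 -1.24] w 22.6
rows dx,dy,dz cm [ 1.63 17.44  0.79] twist 0.003 dist mm 175.0
```

send_rows:
  rows:
    - {"claw":0.9,"dx":0.3,"dy":3.5,"dz":0,"twist":0}
    - {"claw":0.9,"dx":0.7,"dy":7.2,"dz":0,"twist":0}
    - {"claw":0.9,"dx":1.0,"dy":11,"dz":0,"twist":0}
    - {"claw":0.9,"dx":1.3,"dy":14.5,"dz":0,"twist":0}
    - {"claw":0.9,"dx":1.5,"dy":16.5,"dz":0,"twist":0}
    - {"claw":0.9,"dx":1.6,"dy":17.4,"dz":1,"twist":0}
    - {"claw":0.9,"dx":1.6,"dy":17.4,"dz":4,"twist":0}
    - {"claw":0.9,"dx":1.6,"dy":17.4,"dz":8,"twist":0}
    - {"claw":0.9,"dx":1.6,"dy":17.4,"dz":12,"twist":0}
    - {"claw":0.9,"dx":1.6,"dy":17.4,"dz":15,"twist":0}

```text
time_s: 6.37
tool_pos: [472.5, -86.8, 198.7]
tool_rot: [-3.137, 0.001, -0.102]
wrist_force: [0.6, -0.7, -1.4]
gripper_width: 22.7
```

Run:
```python
from h import *
snap('wrist','w5'); go(474,-89,150,-0.106)
```

```text
t 6.42 pos [469.8 -86.4 193.4] rot [-3.136  0.009 -0.102] F [-2.6   1.41 -5.42] w 22.8
rows dx,dy,dz cm [0.48 0.24 4.34] twist 0.004 dist mm 44.0
```

View pics/w5.png

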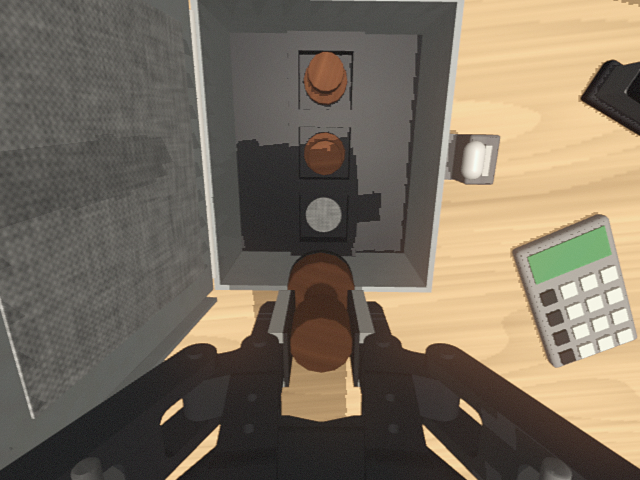

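The felt is at (323.5,214) and the held stamp is clear of the rim and lid. I let the arm settle and measure again.

send_rows:
  rows:
    - {"claw":0.9,"dx":0.4,"dy":0.2,"dz":0.5,"twist":0}
    - {"claw":0.9,"dx":0.4,"dy":0.2,"dz":1,"twist":0}
    - {"claw":0.9,"dx":0.4,"dy":0.2,"dz":1,"twist":0}
    - {"claw":0.9,"dx":0.4,"dy":0.2,"dz":1,"twist":0}

```text
time_s: 6.75
tool_pos: [474.5, -88.7, 184.7]
tool_rot: [-3.136, 0.007, -0.102]
wrist_force: [1.1, 0.0, -0.3]
gripper_width: 22.7
```

Run:
```python
from h import *
p,d=snap('wrist','w6'); go(474,-89,150,-0.106)
a=cv2.imread('pics/w6.png')
cv2.imwrite('pics/c6.png',cv2.resize(a[160:400,240:420],None,fx=2.5,fy=2.5,interpolation=cv2.INTER_CUBIC))
```

```text
t 6.8 pos [474.6 -88.7 185. ] rot [-3.136  0.006 -0.102] F [ 0.49 -0.5  -0.43] w 22.6
rows dx,dy,dz cm [-0.03  0.05  3.5 ] twist 0.004 dist mm 35.0
```

View pics/c6.png

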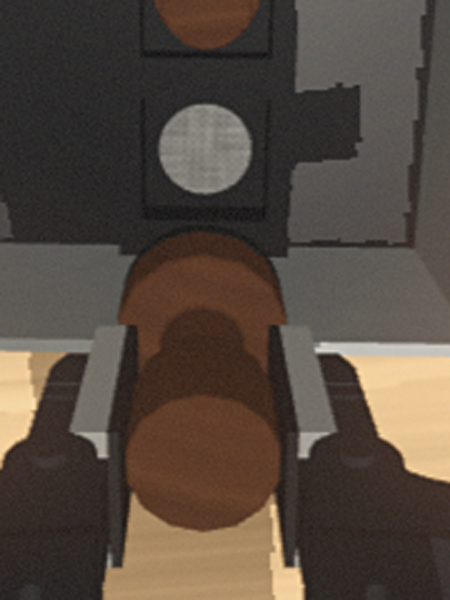

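Run:
```python
from h import *
print(px('wrist','w6',321.6,219.4,6.5).round(1),px('wrist','w6',322,219).round(1)); print(px('wrist','w6',321.2,344.2,185+10.5).round(1),px('wrist','w6',321,344).round(1))
```

```text
[473.9 -88.5   6.5] [474.2 -88.9   6.5]
[475.5 -89.3 195.5] [475.  -89.2 194.7]
```

send_rows:
  rows:
    - {"claw":0.9,"dx":-0.07,"dy":-0.03,"dz":2,"twist":0}
    - {"claw":0.9,"dx":-0.07,"dy":-0.03,"dz":4,"twist":0}
    - {"claw":0.9,"dx":-0.07,"dy":-0.03,"dz":6,"twist":0}
    - {"claw":0.9,"dx":-0.07,"dy":-0.03,"dz":8,"twist":0}
    - {"claw":0.9,"dx":-0.07,"dy":-0.03,"dz":9.5,"twist":0}
    - {"claw":0.9,"dx":-0.07,"dy":-0.03,"dz":10.5,"twist":0}
    - {"claw":0.9,"dx":-0.07,"dy":-0.03,"dz":11.5,"twist":0}
    - {"claw":0.9,"dx":-0.07,"dy":-0.03,"dz":11.5,"twist":0}
    - {"claw":0.9,"dx":-0.07,"dy":-0.03,"dz":11.5,"twist":0}
    - {"claw":0.9,"dx":-0.07,"dy":-0.03,"dz":11.5,"twist":0}

```text
time_s: 7.63
tool_pos: [474.1, -87.8, 71.0]
tool_rot: [-3.137, 0.005, -0.102]
wrist_force: [0.1, 0.1, 0.5]
gripper_width: 22.7
```

Run:
```python
from h import *
p,d=snap('wrist','w7'); go(473.5,-88.3,59.5,-0.106)
```

```text
t 7.68 pos [474.1 -87.8  71. ] rot [-3.137  0.004 -0.102] F [-0.15 -0.79 -1.12] w 22.9
rows dx,dy,dz cm [-0.05  0.06  1.15] twist 0.004 dist mm 12.0
```

View pics/w7.png

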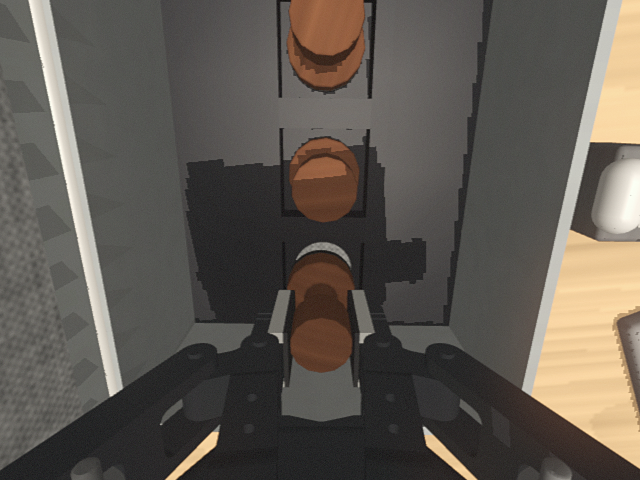

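The foot at (320,285) sits just above the felt at (322,250), inside the cell edges at 284 and 364. I lower it slowly to contact.

send_rows:
  rows:
    - {"claw":0.9,"dx":-0.05,"dy":0.06,"dz":0.3,"twist":0}
    - {"claw":0.9,"dx":-0.05,"dy":0.06,"dz":0.6,"twist":0}
    - {"claw":0.9,"dx":-0.05,"dy":0.06,"dz":0.9,"twist":0}
    - {"claw":0.9,"dx":-0.05,"dy":0.06,"dz":1.0,"twist":0}
    - {"claw":0.9,"dx":-0.05,"dy":0.06,"dz":1.0,"twist":0}

```text
time_s: 8.1
tool_pos: [473.2, -88.3, 60.6]
tool_rot: [-3.137, 0.005, -0.102]
wrist_force: [0.2, 1.1, -0.0]
gripper_width: 22.7
```

send_rows:
  rows:
    - {"claw":0.9,"dx":0,"dy":0,"dz":0.1,"twist":0}
    - {"claw":0.9,"dx":0,"dy":0,"dz":0.1,"twist":0}

```text
time_s: 8.27
tool_pos: [473.1, -88.2, 59.4]
tool_rot: [-3.136, 0.006, -0.102]
wrist_force: [0.0, 0.2, -1.0]
gripper_width: 23.0
```

send_rows:
  rows:
    - {"claw":0.9,"dx":0,"dy":0,"dz":0.1,"twist":0}
    - {"claw":0.9,"dx":0,"dy":0,"dz":0.1,"twist":0}

```text
time_s: 8.43
tool_pos: [473.6, -88.2, 59.2]
tool_rot: [-3.137, 0.005, -0.102]
wrist_force: [-2.1, 1.2, 6.6]
gripper_width: 22.9
```

Contact with the floor shows 6.6 N at z 59.2, as expected. I release it.

send_rows:
  rows:
    - {"claw":0.68,"dx":0,"dy":0,"dz":-0.05,"twist":0}
    - {"claw":0.62,"dx":0,"dy":0,"dz":-0.05,"twist":0}
    - {"claw":0.55,"dx":0,"dy":0,"dz":-0.05,"twist":0}
    - {"claw":0.45,"dx":0,"dy":0,"dz":-0.05,"twist":0}
    - {"claw":0.4,"dx":0,"dy":0,"dz":-0.05,"twist":0}
    - {"claw":0.4,"dx":0,"dy":0,"dz":-0.05,"twist":0}

```text
time_s: 8.93
tool_pos: [473.5, -88.2, 59.6]
tool_rot: [-3.137, 0.005, -0.102]
wrist_force: [0.3, 0.3, 0.3]
gripper_width: 51.2
```

Run:
```python
from h import *
p,d=snap('wrist','w8'); go(473.5,-88.3,59.5,-0.106)
```

```text
t 8.98 pos [473.6 -88.2  59.6] rot [-3.137  0.005 -0.102] F [ 0.49  0.42 -0.1 ] w 51.4
rows dx,dy,dz cm [-0.    0.01  0.01] twist 0.004 dist mm 0.0
```

View pics/w8.png

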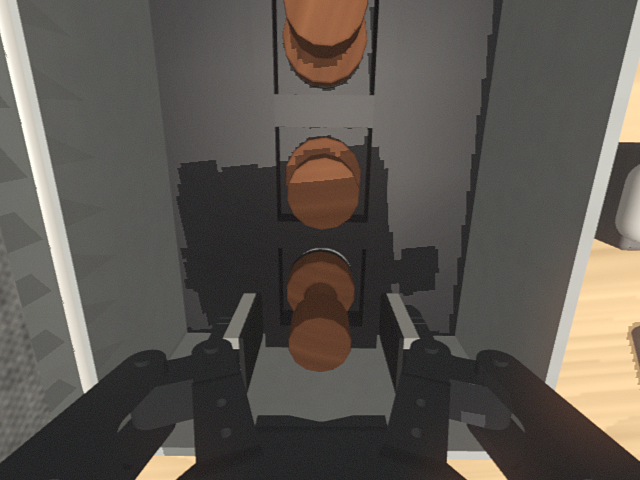

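The stamp stands in the cell, released. A thin felt sliver shows at (322,248), so I check the centring before retracting.

Run:
```python
from h import *
a=cv2.imread('pics/w8.png')
cv2.imwrite('pics/c8.png',cv2.resize(a[230:390,250:400],None,fx=4,fy=3.7,interpolation=cv2.INTER_CUBIC))
for v in (246,247,248,250,252): print(v,px('wrist','w8',322,v,6.5).round(1))
print('knob',px('wrist','w8',320.3,344,70).round(1))
```

```text
246 [490.7 -90.6   6.5]
247 [490.1 -90.5   6.5]
248 [489.6 -90.5   6.5]
250 [488.5 -90.4   6.5]
252 [487.4 -90.3   6.5]
knob [474.3 -88.5  70. ]
```

View pics/c8.png

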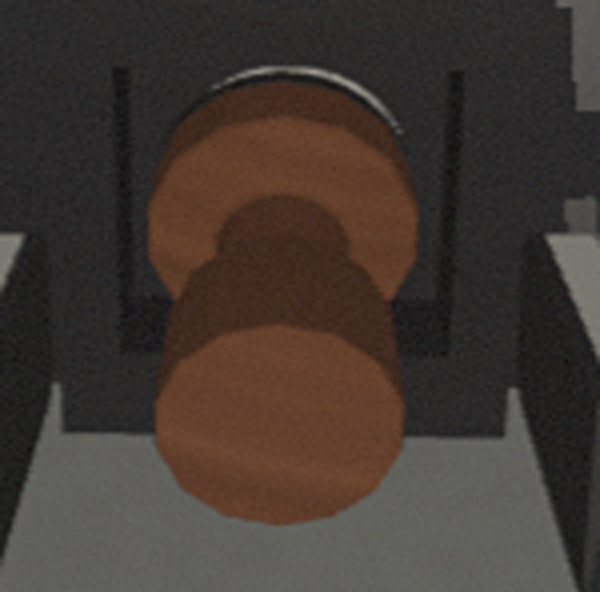

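send_rows:
  rows:
    - {"claw":0.4,"dx":0,"dy":0,"dz":-1,"twist":0}
    - {"claw":0.4,"dx":0,"dy":0,"dz":-3,"twist":0}
    - {"claw":0.4,"dx":0,"dy":0,"dz":-7,"twist":0}
    - {"claw":0.4,"dx":0,"dy":0,"dz":-11,"twist":0}
    - {"claw":0.4,"dx":0,"dy":0,"dz":-15,"twist":0}
    - {"claw":0.4,"dx":0,"dy":0,"dz":-19,"twist":0}
    - {"claw":0.4,"dx":0,"dy":0,"dz":-23,"twist":0}
    - {"claw":0.6,"dx":0,"dy":0,"dz":-27,"twist":0}
    - {"claw":0.8,"dx":0,"dy":0,"dz":-29,"twist":0}
    - {"claw":1,"dx":0,"dy":0,"dz":-29,"twist":0}

```text
time_s: 9.82
tool_pos: [476.2, -89.5, 356.1]
tool_rot: [-3.138, -0.005, -0.101]
wrist_force: [0.2, 0.3, -0.9]
gripper_width: 15.7
```

Run:
```python
from h import *
snap('wrist','w9'); snap('side','s9')
c=np.array([528,-95.5]);ya=1.465;ex=np.array([np.cos(ya),np.sin(ya)]);ey=np.array([-ex[1],ex[0]])
for n,f in(('wrist','w1'),('side','side0'),('wrist','w9')):
    P=cloud(n,f).reshape(-1,3);P=P[np.isfinite(P[:,0])];X=(P[:,:2]-c)@ex;Y=(P[:,:2]-c)@ey;Z=P[:,2]
    m=(abs(Y)<80)&(abs(Y)>30)&(X>75)&(X<125)&(Z>110)&(Z<225)
    A=np.polyfit(Z[m],X[m],1); print(f,m.sum(),'X at82',np.polyval(A,82).round(1),'q',1.5708+np.arctan(A[0]))
print('hinge',c+80*ex)
go(478,-88,350,-0.106)
a=cv2.imread('pics/w9.png')
cv2.imwrite('pics/c9.png',a)
```

```text
w1 9384 X at82 80.3 q 1.6985161375333078
side0 1756 X at82 82.3 q 1.6993644124349072
w9 7256 X at82 80.4 q 1.6982331708264358
hinge [536.44792613 -15.94729707]
t 9.92 pos [474.9 -89.6 350.9] rot [-3.137e+00  2.000e-03 -1.010e-01] F [-0.02  0.83 -1.03] w 1.1
rows dx,dy,dz cm [ 0.29 -0.19  0.09] twist 0.005 dist mm 4.0
```

View pics/c9.png

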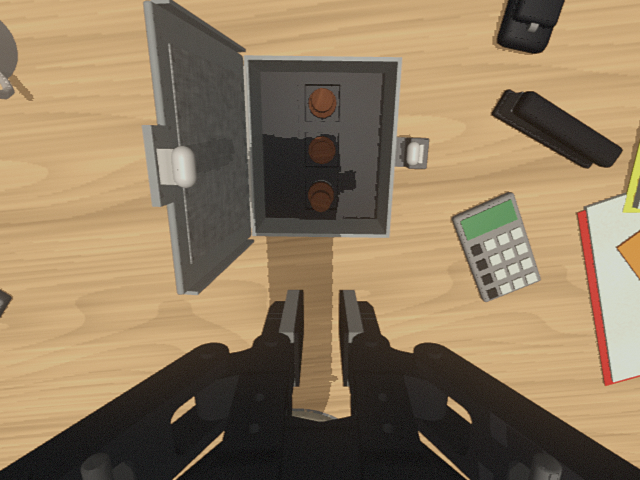

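Run:
```python
from h import *
go(546.5,78.5,350,1.465); print(np.round(r.get_state()['joint_pos'],2))
```

```text
t 9.92 pos [474.9 -89.6 350.9] rot [-3.137e+00  2.000e-03 -1.010e-01] F [-0.02  0.83 -1.03] w 1.1
rows dx,dy,dz cm [  5.42 -17.44   0.16] twist -1.566 dist mm 183.0
[ 0.53  0.07 -0.43  1.54  0.02  1.54 -1.57]
```

send_rows:
  rows:
    - {"claw":1,"dx":0.5,"dy":-2,"dz":0,"twist":-0.12}
    - {"claw":1,"dx":1,"dy":-4,"dz":0,"twist":-0.24}
    - {"claw":1,"dx":1.6,"dy":-6,"dz":0,"twist":-0.36}
    - {"claw":1,"dx":2.2,"dy":-8,"dz":0,"twist":-0.48}
    - {"claw":1,"dx":2.8,"dy":-10,"dz":0,"twist":-0.6}
    - {"claw":1,"dx":3.4,"dy":-12,"dz":0,"twist":-0.72}
    - {"claw":1,"dx":4,"dy":-14,"dz":0,"twist":-0.84}
    - {"claw":1,"dx":4.8,"dy":-16,"dz":0,"twist":-0.96}
    - {"claw":1,"dx":5.4,"dy":-17.4,"dz":0,"twist":-1.08}
    - {"claw":1,"dx":5.4,"dy":-17.4,"dz":0,"twist":-1.2}

```text
time_s: 10.75
tool_pos: [545.8, 81.7, 349.7]
tool_rot: [-3.134, -0.003, 1.11]
wrist_force: [-0.5, -0.4, -0.3]
gripper_width: -0.1
```

Run:
```python
from h import *
go(546.5,78.5,222,1.465); print(np.round(r.get_state()['joint_pos'],2))
```

```text
t 10.75 pos [545.8  81.7 349.7] rot [-3.134e+00 -3.000e-03  1.110e+00] F [-0.5  -0.37 -0.34] w -0.1
rows dx,dy,dz cm [-0.3   0.3  12.77] twist -0.355 dist mm 128.0
[ 0.33  0.26 -0.67  1.36  0.15  1.57 -0.79]
```

send_rows:
  rows:
    - {"claw":1,"dx":-0.3,"dy":0.3,"dz":1,"twist":-0.12}
    - {"claw":1,"dx":-0.3,"dy":0.3,"dz":3,"twist":-0.24}
    - {"claw":1,"dx":-0.3,"dy":0.3,"dz":6,"twist":-0.355}
    - {"claw":1,"dx":-0.3,"dy":0.3,"dz":9,"twist":-0.355}
    - {"claw":1,"dx":-0.3,"dy":0.3,"dz":11.5,"twist":-0.355}
    - {"claw":1,"dx":-0.3,"dy":0.3,"dz":12.7,"twist":-0.355}
    - {"claw":1,"dx":-0.3,"dy":0.3,"dz":12.7,"twist":-0.355}
    - {"claw":1,"dx":-0.3,"dy":0.3,"dz":12.7,"twist":-0.355}

```text
time_s: 11.42
tool_pos: [546.1, 78.5, 222.6]
tool_rot: [-3.134, -0.006, 1.465]
wrist_force: [-0.0, 0.3, 0.8]
gripper_width: 0.2
```

Run:
```python
from h import *
snap('scene','sc10');snap('side','s10')
go(542.8,43.7,222,1.465); print(np.round(r.get_state()['joint_pos'],2))
a=cv2.imread('pics/sc10.png')[70:330,180:440];cv2.imwrite('pics/c10.png',cv2.resize(a,None,fx=2.3,fy=2.3))
```

```text
t 11.52 pos [547.2  78.8 224.3] rot [-3.138 -0.006  1.465] F [-0.14  0.18  0.11] w 0.4
rows dx,dy,dz cm [-3.54 -0.07  0.21] twist -0.0 dist mm 36.0
[ 0.37  0.32 -0.71  1.59  0.21  1.32 -0.47]
```

View pics/c10.png

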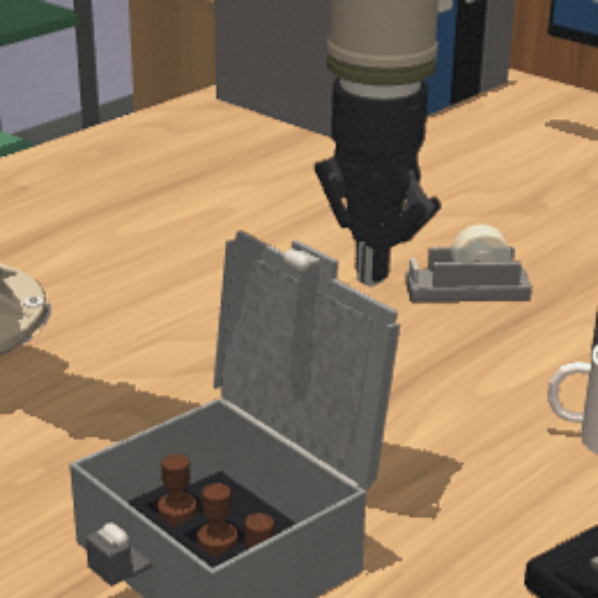

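View pics/s10.png

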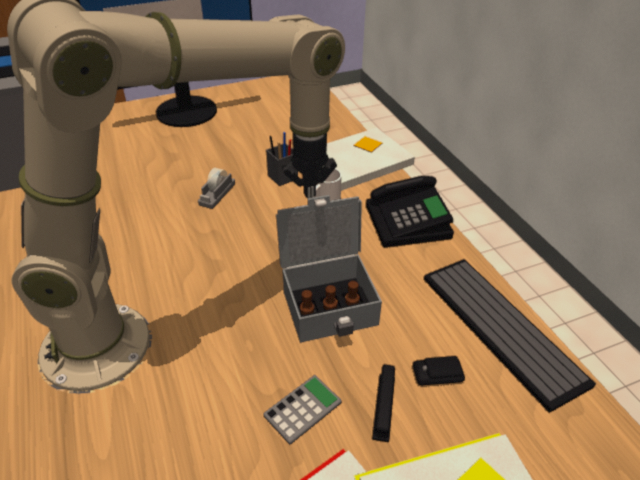

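Both views show the closed fingers behind the lid, their tips below its top edge, and all three stamps standing in their cells. I approach gently.

send_rows:
  rows:
    - {"claw":1,"dx":-0.4,"dy":0,"dz":0.2,"twist":0}
    - {"claw":1,"dx":-0.9,"dy":0,"dz":0.2,"twist":0}
    - {"claw":1,"dx":-1.4,"dy":0,"dz":0.2,"twist":0}
    - {"claw":1,"dx":-1.9,"dy":0,"dz":0.2,"twist":0}
    - {"claw":1,"dx":-2.4,"dy":0,"dz":0.2,"twist":0}
    - {"claw":1,"dx":-2.7,"dy":0,"dz":0.2,"twist":0}
    - {"claw":1,"dx":-2.9,"dy":0,"dz":0.2,"twist":0}
    - {"claw":1,"dx":-3.05,"dy":0,"dz":0.2,"twist":0}
    - {"claw":1,"dx":-3.2,"dy":0,"dz":0.2,"twist":0}

```text
time_s: 12.27
tool_pos: [543.8, 47.0, 222.1]
tool_rot: [-3.138, -0.007, 1.465]
wrist_force: [-0.5, 0.3, -0.2]
gripper_width: 0.1
```

send_rows:
  rows:
    - {"claw":1,"dx":-0.15,"dy":0,"dz":0,"twist":0}
    - {"claw":1,"dx":-0.3,"dy":0,"dz":0,"twist":0}
    - {"claw":1,"dx":-0.45,"dy":0,"dz":0,"twist":0}
    - {"claw":1,"dx":-0.6,"dy":0,"dz":0,"twist":0}
    - {"claw":1,"dx":-0.75,"dy":0,"dz":0,"twist":0}
    - {"claw":1,"dx":-0.9,"dy":0,"dz":0,"twist":0}
    - {"claw":1,"dx":-1.05,"dy":0,"dz":0,"twist":0}
    - {"claw":1,"dx":-1.2,"dy":0,"dz":0,"twist":0}
    - {"claw":1,"dx":-1.35,"dy":0,"dz":0,"twist":0}
    - {"claw":1,"dx":-1.5,"dy":0,"dz":0,"twist":0}

```text
time_s: 13.1
tool_pos: [542.2, 31.9, 222.0]
tool_rot: [-3.138, -0.007, 1.465]
wrist_force: [0.0, -0.5, -0.2]
gripper_width: 0.2
```

send_rows:
  rows:
    - {"claw":1,"dx":-0.15,"dy":0,"dz":0,"twist":0}
    - {"claw":1,"dx":-0.3,"dy":0,"dz":0,"twist":0}
    - {"claw":1,"dx":-0.45,"dy":0,"dz":0,"twist":0}
    - {"claw":1,"dx":-0.6,"dy":0,"dz":0,"twist":0}
    - {"claw":1,"dx":-0.75,"dy":0,"dz":0,"twist":0}
    - {"claw":1,"dx":-0.9,"dy":0,"dz":0,"twist":0}
    - {"claw":1,"dx":-1.05,"dy":0,"dz":0,"twist":0}
    - {"claw":1,"dx":-1.2,"dy":0,"dz":0,"twist":0}
    - {"claw":1,"dx":-1.35,"dy":0,"dz":0,"twist":0}
    - {"claw":1,"dx":-1.5,"dy":0,"dz":0,"twist":0}

```text
time_s: 13.93
tool_pos: [540.6, 17.0, 222.0]
tool_rot: [-3.138, -0.007, 1.465]
wrist_force: [0.3, 2.2, 0.3]
gripper_width: 0.3
```

```bash
cat >> h.py <<'E'
C=np.array([528,-95.5]);YA=1.465;EX=np.array([np.cos(YA),np.sin(YA)]);EY=np.array([-EX[1],EX[0]])
def lidq(n,f):
    """fit lid angle by searching best q for the panel plane"""
    P=cloud(n,f).reshape(-1,3);P=P[np.isfinite(P[:,0])];X=(P[:,:2]-C)@EX-80;Y=(P[:,:2]-C)@EY;Z=P[:,2]-82
    m=(abs(Y)<85)&(abs(Y)>30);X=X[m];Z=Z[m]
    q=np.arctan2(Z,-X);rr=np.hypot(X,Z);m=(rr>50)&(rr<150)&(q>-.02)&(q<2.1);
    h,e=np.histogram(q[m],bins=212,range=(-.02,2.1));k=h.argmax();qq=q[m];s=abs(qq-(e[k]+.005))<.06
    print(f,'lid q',np.median(qq[s]).round(3),s.sum())
def boxX():
    p=np.array(r.get_state()['tool_pos']);print('tool boxX',((p[:2]-C)@EX).round(1),'Y',((p[:2]-C)@EY).round(1),'z',p[2].round(1))
E
python3 - <<'E'
from h import *
snap('side','s11');lidq('side','s10');lidq('side','s11');boxX();go(540,0,222,1.465)
a=cv2.imread('pics/s11.png')[140:360,220:440];cv2.imwrite('pics/c11.png',cv2.resize(a,None,fx=2.7,fy=2.7))
E
```

```text
s10 lid q 1.722 1644
s11 lid q 1.688 1606
tool boxX 112.8 Y -0.7 z 222.0
t 13.98 pos [540.6  16.6 222. ] rot [-3.138 -0.006  1.465] F [-0.37 -0.02  1.18] w 0.1
rows dx,dy,dz cm [-1.66  0.11 -0.01] twist -0.0 dist mm 17.0
```

View pics/c11.png

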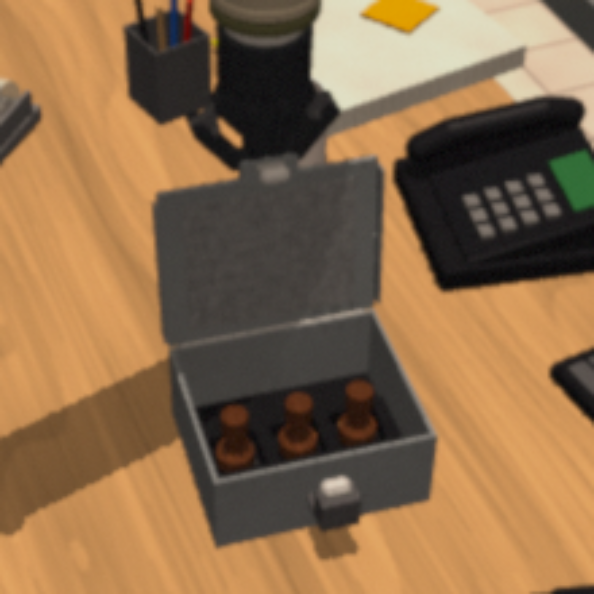

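Contact has begun: the lid angle fell by 0.034 rad. I keep pushing gently.

send_rows:
  rows:
    - {"claw":1,"dx":-0.16,"dy":0,"dz":0,"twist":0}
    - {"claw":1,"dx":-0.32,"dy":0,"dz":0,"twist":0}
    - {"claw":1,"dx":-0.48,"dy":0,"dz":0,"twist":0}
    - {"claw":1,"dx":-0.64,"dy":0,"dz":0,"twist":0}
    - {"claw":1,"dx":-0.8,"dy":0,"dz":0,"twist":0}
    - {"claw":1,"dx":-0.96,"dy":0,"dz":0,"twist":0}
    - {"claw":1,"dx":-1.12,"dy":0,"dz":0,"twist":0}
    - {"claw":1,"dx":-1.28,"dy":0,"dz":0,"twist":0}
    - {"claw":1,"dx":-1.44,"dy":0,"dz":0,"twist":0}
    - {"claw":1,"dx":-1.6,"dy":0,"dz":0,"twist":0}

```text
time_s: 14.82
tool_pos: [539.0, 0.7, 222.3]
tool_rot: [-3.138, -0.006, 1.465]
wrist_force: [-1.1, 1.7, 6.3]
gripper_width: 0.1
```

send_rows:
  rows:
    - {"claw":1,"dx":-0.16,"dy":0,"dz":0,"twist":0}
    - {"claw":1,"dx":-0.32,"dy":0,"dz":0,"twist":0}
    - {"claw":1,"dx":-0.48,"dy":0,"dz":0,"twist":0}
    - {"claw":1,"dx":-0.64,"dy":0,"dz":0,"twist":0}
    - {"claw":1,"dx":-0.8,"dy":0,"dz":0,"twist":0}
    - {"claw":1,"dx":-0.96,"dy":0,"dz":0,"twist":0}
    - {"claw":1,"dx":-1.12,"dy":0,"dz":0,"twist":0}
    - {"claw":1,"dx":-1.28,"dy":0,"dz":0,"twist":0}
    - {"claw":1,"dx":-1.44,"dy":0,"dz":0,"twist":0}
    - {"claw":1,"dx":-1.6,"dy":0,"dz":0,"twist":0}

```text
time_s: 15.65
tool_pos: [537.2, -15.4, 222.1]
tool_rot: [-3.138, -0.006, 1.465]
wrist_force: [-0.3, 0.4, -1.1]
gripper_width: 0.2
```

Run:
```python
from h import *
snap('side','s12');lidq('side','s12');boxX()
```

```text
s12 lid q 1.457 1315
tool boxX 80.2 Y -0.8 z 222.1
```

send_rows:
  rows:
    - {"claw":1,"dx":-0.16,"dy":0,"dz":0,"twist":0}
    - {"claw":1,"dx":-0.32,"dy":0,"dz":0,"twist":0}
    - {"claw":1,"dx":-0.48,"dy":0,"dz":0,"twist":0}
    - {"claw":1,"dx":-0.64,"dy":0,"dz":0,"twist":0}
    - {"claw":1,"dx":-0.8,"dy":0,"dz":0,"twist":0}
    - {"claw":1,"dx":-0.96,"dy":0,"dz":0,"twist":0}
    - {"claw":1,"dx":-1.12,"dy":0,"dz":0,"twist":0}
    - {"claw":1,"dx":-1.28,"dy":0,"dz":0,"twist":0}
    - {"claw":1,"dx":-1.44,"dy":0,"dz":0,"twist":0}
    - {"claw":1,"dx":-1.6,"dy":0,"dz":0,"twist":0}

```text
time_s: 16.53
tool_pos: [535.5, -32.0, 222.0]
tool_rot: [-3.138, -0.006, 1.464]
wrist_force: [-0.7, -0.6, -0.1]
gripper_width: 0.0
```

Run:
```python
from h import *
snap('side','s13');lidq('side','s13');boxX()
```

```text
s13 lid q 1.328 1118
tool boxX 63.6 Y -0.8 z 222.0
```

send_rows:
  rows:
    - {"claw":1,"dx":-0.16,"dy":0,"dz":0,"twist":0}
    - {"claw":1,"dx":-0.32,"dy":0,"dz":0,"twist":0}
    - {"claw":1,"dx":-0.48,"dy":0,"dz":0,"twist":0}
    - {"claw":1,"dx":-0.64,"dy":0,"dz":0,"twist":0}
    - {"claw":1,"dx":-0.8,"dy":0,"dz":0,"twist":0}
    - {"claw":1,"dx":-0.8,"dy":0,"dz":0,"twist":0}
    - {"claw":1,"dx":-0.8,"dy":0,"dz":0,"twist":0}
    - {"claw":1,"dx":-0.8,"dy":0,"dz":0,"twist":0}

```text
time_s: 17.25
tool_pos: [534.7, -40.3, 222.0]
tool_rot: [-3.138, -0.006, 1.464]
wrist_force: [0.2, -0.1, 0.2]
gripper_width: -0.2
```

Run:
```python
from h import *
snap('side','s14');lidq('side','s14');boxX()
```

```text
s14 lid q 1.261 995
tool boxX 55.6 Y -0.8 z 222.0
```

send_rows:
  rows:
    - {"claw":1,"dx":-0.16,"dy":0,"dz":0,"twist":0}
    - {"claw":1,"dx":-0.32,"dy":0,"dz":0,"twist":0}
    - {"claw":1,"dx":-0.48,"dy":0,"dz":0,"twist":0}
    - {"claw":1,"dx":-0.64,"dy":0,"dz":0,"twist":0}
    - {"claw":1,"dx":-0.8,"dy":0,"dz":0,"twist":0}
    - {"claw":1,"dx":-0.8,"dy":0,"dz":0,"twist":0}
    - {"claw":1,"dx":-0.8,"dy":0,"dz":0,"twist":0}
    - {"claw":1,"dx":-0.8,"dy":0,"dz":0,"twist":0}

```text
time_s: 17.97
tool_pos: [533.8, -48.2, 221.9]
tool_rot: [-3.138, -0.006, 1.464]
wrist_force: [0.5, 0.3, 0.3]
gripper_width: -0.2
```

Run:
```python
from h import *
snap('side','s15');lidq('side','s15');boxX()
```

```text
s15 lid q 1.195 868
tool boxX 47.7 Y -0.8 z 221.9
```

send_rows:
  rows:
    - {"claw":1,"dx":-0.16,"dy":0,"dz":0,"twist":0}
    - {"claw":1,"dx":-0.32,"dy":0,"dz":0,"twist":0}
    - {"claw":1,"dx":-0.48,"dy":0,"dz":0,"twist":0}
    - {"claw":1,"dx":-0.64,"dy":0,"dz":0,"twist":0}
    - {"claw":1,"dx":-0.8,"dy":0,"dz":0,"twist":0}
    - {"claw":1,"dx":-0.8,"dy":0,"dz":0,"twist":0}
    - {"claw":1,"dx":-0.8,"dy":0,"dz":0,"twist":0}
    - {"claw":1,"dx":-0.8,"dy":0,"dz":0,"twist":0}

```text
time_s: 18.68
tool_pos: [532.9, -56.1, 221.9]
tool_rot: [-3.138, -0.006, 1.464]
wrist_force: [-0.2, 0.4, -0.6]
gripper_width: 0.5
```

Run:
```python
from h import *
snap('side','s16');lidq('side','s16');boxX()
```

```text
s16 lid q 1.103 681
tool boxX 39.8 Y -0.8 z 221.9
```

send_rows:
  rows:
    - {"claw":1,"dx":0,"dy":0,"dz":0,"twist":0}
    - {"claw":1,"dx":0,"dy":0,"dz":0,"twist":0}
    - {"claw":1,"dx":0,"dy":0,"dz":0,"twist":0}
    - {"claw":1,"dx":0,"dy":0,"dz":0,"twist":0}

```text
time_s: 19.07
tool_pos: [533.0, -56.0, 221.9]
tool_rot: [-3.138, -0.006, 1.464]
wrist_force: [0.4, -0.4, 0.5]
gripper_width: -0.1
```

Run:
```python
from h import *
snap('side','s17');lidq('side','s17');boxX()
```

```text
s17 lid q 0.943 321
tool boxX 39.8 Y -0.8 z 221.9
```

View pics/s17.png

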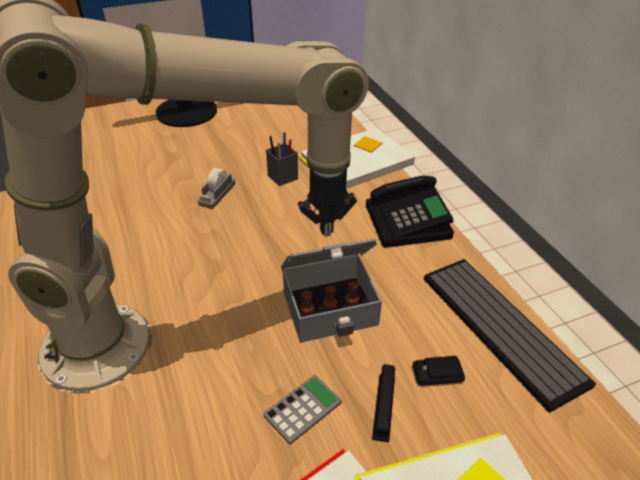

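The lid has left the fingers and is falling by itself. I hold still and wait.

send_rows:
  rows:
    - {"claw":1,"dx":0,"dy":0,"dz":0,"twist":0}
    - {"claw":1,"dx":0,"dy":0,"dz":0,"twist":0}
    - {"claw":1,"dx":0,"dy":0,"dz":0,"twist":0}
    - {"claw":1,"dx":0,"dy":0,"dz":0,"twist":0}
    - {"claw":1,"dx":0,"dy":0,"dz":0,"twist":0}
    - {"claw":1,"dx":0,"dy":0,"dz":0,"twist":0}
    - {"claw":1,"dx":0,"dy":0,"dz":0,"twist":0}
    - {"claw":1,"dx":0,"dy":0,"dz":0,"twist":0}
    - {"claw":1,"dx":0,"dy":0,"dz":0,"twist":0}
    - {"claw":1,"dx":0,"dy":0,"dz":0,"twist":0}

```text
time_s: 19.95
tool_pos: [533.0, -56.0, 221.9]
tool_rot: [-3.138, -0.006, 1.464]
wrist_force: [-0.5, 0.8, -1.0]
gripper_width: -0.3
```

send_rows:
  rows:
    - {"claw":1,"dx":0,"dy":0,"dz":0,"twist":0}
    - {"claw":1,"dx":0,"dy":0,"dz":0,"twist":0}
    - {"claw":1,"dx":0,"dy":0,"dz":0,"twist":0}
    - {"claw":1,"dx":0,"dy":0,"dz":0,"twist":0}
    - {"claw":1,"dx":0,"dy":0,"dz":0,"twist":0}
    - {"claw":1,"dx":0,"dy":0,"dz":0,"twist":0}
    - {"claw":1,"dx":0,"dy":0,"dz":0,"twist":0}
    - {"claw":1,"dx":0,"dy":0,"dz":0,"twist":0}
    - {"claw":1,"dx":0,"dy":0,"dz":0,"twist":0}
    - {"claw":1,"dx":0,"dy":0,"dz":0,"twist":0}

```text
time_s: 20.78
tool_pos: [533.0, -56.0, 221.9]
tool_rot: [-3.138, -0.006, 1.464]
wrist_force: [1.0, -0.7, 0.3]
gripper_width: -0.2
```

Run:
```python
from h import *
snap('side','s18');lidq('side','s18');snap('scene','sc18');lidq('scene','sc18');boxX()
p=C+(-65)*EX+0*EY;print(p);go(p[0],p[1],222,1.465)
a=cv2.imread('pics/sc18.png')[130:360,180:410];cv2.imwrite('pics/c18.png',cv2.resize(a,None,fx=2.6,fy=2.6))
```

```text
s18 lid q 0.164 1246
sc18 lid q 0.154 1527
tool boxX 39.8 Y -0.8 z 221.9
[ 521.13606002 -160.13657113]
t 20.88 pos [533.  -56.  221.9] rot [-3.138 -0.006  1.464] F [-0.34  0.53 -0.76] w -0.1
rows dx,dy,dz cm [-10.48  -0.07  -0.07] twist -0.001 dist mm 105.0
```

View pics/c18.png

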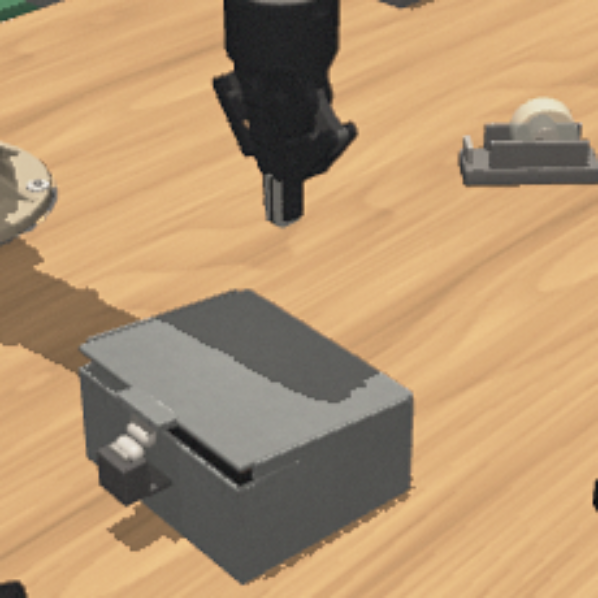

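The scene shows the lid resting ajar on the catch: nose and striker touch at about (130,440) in the crop, and the gap shows under the front edge. I move over the middle of the front edge.

send_rows:
  rows:
    - {"claw":1,"dx":-2,"dy":-0.07,"dz":0,"twist":0}
    - {"claw":1,"dx":-4.5,"dy":-0.07,"dz":0,"twist":0}
    - {"claw":1,"dx":-7,"dy":-0.07,"dz":0,"twist":0}
    - {"claw":1,"dx":-9,"dy":-0.07,"dz":1.5,"twist":0}
    - {"claw":1,"dx":-10.5,"dy":-0.07,"dz":4,"twist":0}
    - {"claw":1,"dx":-10.5,"dy":-0.07,"dz":6.5,"twist":0}
    - {"claw":1,"dx":-10.5,"dy":-0.07,"dz":8,"twist":0}
    - {"claw":1,"dx":-10.5,"dy":-0.07,"dz":8,"twist":0}
    - {"claw":1,"dx":-10.5,"dy":-0.07,"dz":8,"twist":0}

```text
time_s: 21.63
tool_pos: [520.5, -159.6, 141.0]
tool_rot: [-3.137, -0.007, 1.464]
wrist_force: [0.2, 0.1, -0.2]
gripper_width: -0.2
```

Run:
```python
from h import *
snap('side','s19');lidq('side','s19');snap('scene','sc19');boxX();go(521.1,-160,128,1.465)
a=cv2.imread('pics/sc19.png')[170:360,190:380];b=cv2.imread('pics/s19.png')[180:370,240:430]
cv2.imwrite('pics/c19.png',cv2.resize(np.hstack([a,b]),None,fx=2.1,fy=3)); 
P=cloud('side','s19').reshape(-1,3);X=(P[:,:2]-C)@EX;Y=(P[:,:2]-C)@EY
for a,b in((-75,-55),(-40,-20),(0,20),(40,60)):
    m=(X>a)&(X<b)&(abs(Y)<85)&(abs(Y)>35)&(P[:,2]>75)&(P[:,2]<120);print(a,b,m.sum(),np.median(P[m,2]))
```

```text
s19 lid q 0.162 1108
tool boxX -64.4 Y -0.6 z 142.7
t 21.73 pos [ 521.8 -159.6  142.7] rot [-3.14  -0.006  1.465] F [ 0.11  0.03 -0.17] w 0.1
rows dx,dy,dz cm [-0.06 -0.06  1.47] twist -0.0 dist mm 15.0
-75 -55 360 102.53989600950081
-40 -20 269 100.196386964971
0 20 155 96.37195841779135
40 60 113 92.54077643676737
```

View pics/c19.png

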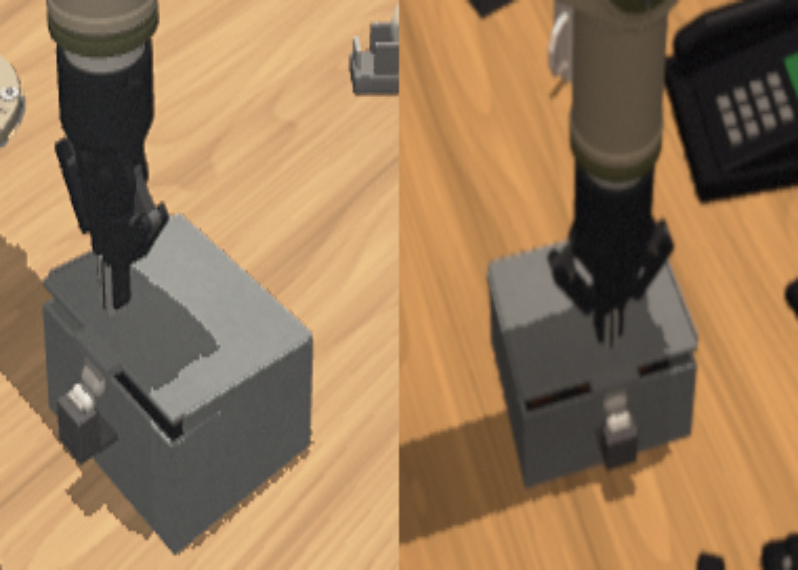

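Ajar at about 0.087 rad, as specified; the tips are above mid-front. I come down slowly, expecting contact near TCP z 120.

send_rows:
  rows:
    - {"claw":1,"dx":0,"dy":-0.05,"dz":0.3,"twist":0}
    - {"claw":1,"dx":0,"dy":-0.05,"dz":0.7,"twist":0}
    - {"claw":1,"dx":0,"dy":-0.05,"dz":1.0,"twist":0}
    - {"claw":1,"dx":0,"dy":-0.05,"dz":1.2,"twist":0}
    - {"claw":1,"dx":0,"dy":-0.05,"dz":1.4,"twist":0}
    - {"claw":1,"dx":0,"dy":-0.05,"dz":1.6,"twist":0}
    - {"claw":1,"dx":0,"dy":-0.05,"dz":1.7,"twist":0}
    - {"claw":1,"dx":0,"dy":-0.05,"dz":1.7,"twist":0}

```text
time_s: 22.4
tool_pos: [521.1, -159.4, 125.3]
tool_rot: [-3.14, -0.006, 1.465]
wrist_force: [0.0, -0.2, -0.4]
gripper_width: -0.3
```

send_rows:
  rows:
    - {"claw":1,"dx":0,"dy":0,"dz":0.1,"twist":0}
    - {"claw":1,"dx":0,"dy":0,"dz":0.2,"twist":0}
    - {"claw":1,"dx":0,"dy":0,"dz":0.2,"twist":0}

```text
time_s: 22.65
tool_pos: [521.0, -159.4, 123.2]
tool_rot: [-3.139, -0.006, 1.465]
wrist_force: [-0.3, -0.2, 0.3]
gripper_width: -0.1
```

send_rows:
  rows:
    - {"claw":1,"dx":0,"dy":0,"dz":0.1,"twist":0}
    - {"claw":1,"dx":0,"dy":0,"dz":0.15,"twist":0}
    - {"claw":1,"dx":0,"dy":0,"dz":0.15,"twist":0}

```text
time_s: 22.9
tool_pos: [520.9, -159.4, 121.5]
tool_rot: [-3.139, -0.006, 1.465]
wrist_force: [-1.1, -0.0, 0.3]
gripper_width: 0.0
```

send_rows:
  rows:
    - {"claw":1,"dx":0,"dy":0,"dz":0.05,"twist":0}
    - {"claw":1,"dx":0,"dy":0,"dz":0.1,"twist":0}
    - {"claw":1,"dx":0,"dy":0,"dz":0.1,"twist":0}

```text
time_s: 23.15
tool_pos: [521.1, -159.4, 120.8]
tool_rot: [-3.139, -0.006, 1.465]
wrist_force: [-0.3, -0.1, 3.1]
gripper_width: -0.0
```

send_rows:
  rows:
    - {"claw":1,"dx":0,"dy":0,"dz":0.05,"twist":0}
    - {"claw":1,"dx":0,"dy":0,"dz":0.1,"twist":0}
    - {"claw":1,"dx":0,"dy":0,"dz":0.1,"twist":0}

```text
time_s: 23.4
tool_pos: [521.1, -159.5, 120.5]
tool_rot: [-3.14, -0.005, 1.465]
wrist_force: [-3.2, 0.1, 8.4]
gripper_width: -0.1
```

send_rows:
  rows:
    - {"claw":1,"dx":0,"dy":0,"dz":0.1,"twist":0}
    - {"claw":1,"dx":0,"dy":0,"dz":0.1,"twist":0}

```text
time_s: 23.57
tool_pos: [521.2, -159.4, 120.3]
tool_rot: [-3.14, -0.005, 1.465]
wrist_force: [-3.5, 0.6, 8.6]
gripper_width: 0.3
```

send_rows:
  rows:
    - {"claw":1,"dx":0,"dy":0,"dz":0.13,"twist":0}
    - {"claw":1,"dx":0,"dy":0,"dz":0.13,"twist":0}

```text
time_s: 23.73
tool_pos: [521.1, -159.5, 119.7]
tool_rot: [-3.14, -0.004, 1.465]
wrist_force: [-4.7, 0.2, 9.1]
gripper_width: -0.2
```

send_rows:
  rows:
    - {"claw":1,"dx":0,"dy":0,"dz":0.12,"twist":0}
    - {"claw":1,"dx":0,"dy":0,"dz":0.12,"twist":0}

```text
time_s: 23.9
tool_pos: [521.1, -159.5, 119.2]
tool_rot: [-3.14, -0.004, 1.465]
wrist_force: [-3.1, 0.2, 8.1]
gripper_width: -0.3
```

send_rows:
  rows:
    - {"claw":1,"dx":0,"dy":0,"dz":0.12,"twist":0}
    - {"claw":1,"dx":0,"dy":0,"dz":0.12,"twist":0}

```text
time_s: 24.07
tool_pos: [521.1, -159.6, 118.7]
tool_rot: [-3.141, -0.003, 1.464]
wrist_force: [-3.9, 0.7, 7.8]
gripper_width: 0.0
```

send_rows:
  rows:
    - {"claw":1,"dx":0,"dy":0,"dz":0.12,"twist":0}
    - {"claw":1,"dx":0,"dy":0,"dz":0.12,"twist":0}

```text
time_s: 24.23
tool_pos: [521.1, -159.7, 118.0]
tool_rot: [-3.141, -0.003, 1.464]
wrist_force: [-2.2, 0.4, 5.2]
gripper_width: 0.1
```

send_rows:
  rows:
    - {"claw":1,"dx":0,"dy":0,"dz":0.12,"twist":0}
    - {"claw":1,"dx":0,"dy":0,"dz":0.12,"twist":0}

```text
time_s: 24.4
tool_pos: [521.0, -159.7, 117.2]
tool_rot: [-3.141, -0.002, 1.464]
wrist_force: [-2.6, 0.4, 5.3]
gripper_width: 0.2
```

send_rows:
  rows:
    - {"claw":1,"dx":0,"dy":0,"dz":0.1,"twist":0}
    - {"claw":1,"dx":0,"dy":0,"dz":0.2,"twist":0}
    - {"claw":1,"dx":0,"dy":0,"dz":0.2,"twist":0}

```text
time_s: 24.65
tool_pos: [521.0, -159.9, 115.3]
tool_rot: [-3.141, -0.002, 1.464]
wrist_force: [-1.1, 0.2, 1.9]
gripper_width: -0.1
```

send_rows:
  rows:
    - {"claw":1,"dx":0,"dy":0,"dz":0.1,"twist":0}
    - {"claw":1,"dx":0,"dy":0,"dz":0.2,"twist":0}
    - {"claw":1,"dx":0,"dy":0,"dz":0.2,"twist":0}

```text
time_s: 24.9
tool_pos: [520.9, -160.1, 113.1]
tool_rot: [-3.141, -0.002, 1.464]
wrist_force: [-0.4, -1.2, 1.0]
gripper_width: -0.2
```

send_rows:
  rows:
    - {"claw":1,"dx":0,"dy":0,"dz":0.1,"twist":0}
    - {"claw":1,"dx":0,"dy":0,"dz":0.2,"twist":0}
    - {"claw":1,"dx":0,"dy":0,"dz":0.2,"twist":0}

```text
time_s: 25.15
tool_pos: [520.8, -160.0, 110.6]
tool_rot: [-3.141, -0.002, 1.464]
wrist_force: [-0.6, -1.0, 1.0]
gripper_width: -0.1
```

send_rows:
  rows:
    - {"claw":1,"dx":0,"dy":0,"dz":0.1,"twist":0}
    - {"claw":1,"dx":0,"dy":0,"dz":0.2,"twist":0}
    - {"claw":1,"dx":0,"dy":0,"dz":0.2,"twist":0}

```text
time_s: 25.4
tool_pos: [520.6, -159.8, 108.2]
tool_rot: [-3.14, -0.002, 1.464]
wrist_force: [-0.1, 0.1, -0.1]
gripper_width: 0.1
```

send_rows:
  rows:
    - {"claw":1,"dx":0,"dy":0,"dz":0.07,"twist":0}
    - {"claw":1,"dx":0,"dy":0,"dz":0.1,"twist":0}
    - {"claw":1,"dx":0,"dy":0,"dz":0.1,"twist":0}

```text
time_s: 25.65
tool_pos: [520.6, -159.7, 107.2]
tool_rot: [-3.14, -0.003, 1.464]
wrist_force: [0.2, -0.1, -0.1]
gripper_width: 0.2
```

send_rows:
  rows:
    - {"claw":1,"dx":0,"dy":0,"dz":0.04,"twist":0}
    - {"claw":1,"dx":0,"dy":0,"dz":0.08,"twist":0}
    - {"claw":1,"dx":0,"dy":0,"dz":0.08,"twist":0}

```text
time_s: 25.9
tool_pos: [520.7, -159.7, 107.0]
tool_rot: [-3.14, -0.002, 1.464]
wrist_force: [-3.1, 0.6, 6.6]
gripper_width: 0.2
```

send_rows:
  rows:
    - {"claw":1,"dx":0,"dy":0,"dz":0.1,"twist":0}
    - {"claw":1,"dx":0,"dy":0,"dz":0.1,"twist":0}
    - {"claw":1,"dx":0,"dy":0,"dz":0.1,"twist":0}

```text
time_s: 26.15
tool_pos: [520.7, -159.7, 107.0]
tool_rot: [-3.14, -0.002, 1.464]
wrist_force: [-4.3, 1.0, 10.6]
gripper_width: -0.2
```

Pressing with about 10.6 N at z 107.0, which is the shut height. I hold it for over a second.

send_rows:
  rows:
    - {"claw":1,"dx":0,"dy":0,"dz":0.1,"twist":0}
    - {"claw":1,"dx":0,"dy":0,"dz":0.1,"twist":0}
    - {"claw":1,"dx":0,"dy":0,"dz":0.1,"twist":0}
    - {"claw":1,"dx":0,"dy":0,"dz":0.1,"twist":0}
    - {"claw":1,"dx":0,"dy":0,"dz":0.1,"twist":0}
    - {"claw":1,"dx":0,"dy":0,"dz":0.1,"twist":0}
    - {"claw":1,"dx":0,"dy":0,"dz":0.1,"twist":0}
    - {"claw":1,"dx":0,"dy":0,"dz":0.1,"twist":0}
    - {"claw":1,"dx":0,"dy":0,"dz":0.1,"twist":0}
    - {"claw":1,"dx":0,"dy":0,"dz":0.1,"twist":0}

```text
time_s: 26.98
tool_pos: [520.8, -159.6, 107.0]
tool_rot: [-3.141, -0.001, 1.464]
wrist_force: [-4.7, 0.7, 10.5]
gripper_width: -0.0
```

Run:
```python
from h import *
go(521,-160,107);boxX()
```

```text
t 26.98 pos [ 520.8 -159.6  107. ] rot [-3.141e+00 -1.000e-03  1.464e+00] F [-4.72  0.73 10.54] w -0.0
rows dx,dy,dz cm [-0.03  0.03 -0.  ] twist 0 dist mm 0.0
tool boxX -64.6 Y 0.4 z 107.0
```

send_rows:
  rows:
    - {"claw":1,"dx":0,"dy":0,"dz":0.1,"twist":0}
    - {"claw":1,"dx":0,"dy":0,"dz":0.1,"twist":0}
    - {"claw":1,"dx":0,"dy":0,"dz":0.1,"twist":0}
    - {"claw":1,"dx":0,"dy":0,"dz":0,"twist":0}
    - {"claw":1,"dx":0,"dy":0,"dz":-0.2,"twist":0}
    - {"claw":1,"dx":0,"dy":0,"dz":-1,"twist":0}
    - {"claw":1,"dx":0,"dy":0,"dz":-3,"twist":0}
    - {"claw":1,"dx":0,"dy":0,"dz":-6,"twist":0}
    - {"claw":1,"dx":0,"dy":0,"dz":-9,"twist":0}
    - {"claw":1,"dx":0,"dy":0,"dz":-12,"twist":0}

```text
time_s: 27.82
tool_pos: [520.6, -159.6, 228.7]
tool_rot: [-3.141, -0.001, 1.465]
wrist_force: [0.2, -0.9, -0.6]
gripper_width: 0.2
```

send_rows:
  rows:
    - {"claw":1,"dx":0,"dy":0,"dz":-3,"twist":0}
    - {"claw":1,"dx":0,"dy":0,"dz":-6,"twist":0}
    - {"claw":1,"dx":0,"dy":0,"dz":-8,"twist":0}
    - {"claw":1,"dx":0,"dy":0,"dz":-8,"twist":0}
    - {"claw":1,"dx":0,"dy":0,"dz":-8,"twist":0}
    - {"claw":1,"dx":0,"dy":0,"dz":-8,"twist":0}

```text
time_s: 28.32
tool_pos: [520.4, -159.6, 308.2]
tool_rot: [-3.14, -0.001, 1.465]
wrist_force: [-0.9, -0.5, -0.4]
gripper_width: 0.1
```

Run:
```python
from h import *
snap('side','s20');snap('scene','sc20');go(521,-160,107)
a=cv2.imread('pics/sc20.png')[170:360,190:380];b=cv2.imread('pics/s20.png')[180:370,240:430]
cv2.imwrite('pics/c20.png',cv2.resize(np.hstack([a,b]),None,fx=2.1,fy=3)); 
P=cloud('side','s20').reshape(-1,3);X=(P[:,:2]-C)@EX;Y=(P[:,:2]-C)@EY
for a,b in((-75,-55),(-40,-20),(0,20),(40,60)):
    m=(X>a)&(X<b)&(abs(Y)<85)&(abs(Y)>35)&(P[:,2]>75)&(P[:,2]<120);print(a,b,m.sum(),np.median(P[m,2]))
```

```text
t 28.42 pos [ 520.1 -159.7  307.4] rot [-3.138e+00 -2.000e-03  1.465e+00] F [-0.14  0.21 -0.15] w -0.2
rows dx,dy,dz cm [-0.06  0.16 20.04] twist 0 dist mm 200.0
-75 -55 341 89.43697703992291
-40 -20 296 89.8369419239965
0 20 282 89.87396413323683
40 60 259 89.76635408666948
```

View pics/c20.png

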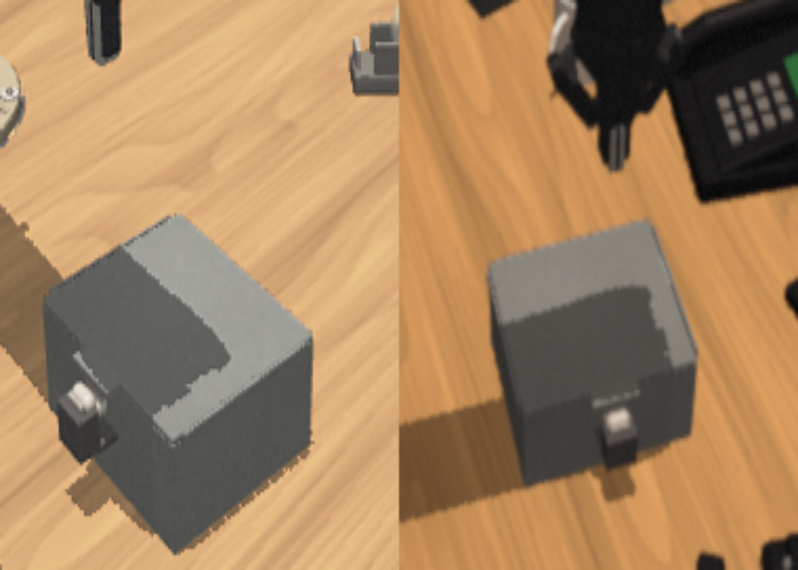

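The lid is flat and shut: its height is 89.4–89.9 mm from front to rear and no gap shows under the edge. The arm is clear, so I hand in.

Run:
```python
from h import *
print(r.job_done())
```

```text
the job is handed in; nothing more can be done
None
```

The stamp is in the empty cell, the lid is shut and caught, and the job was handed in at 28.4 s on the robot's clock. No verdict was reported.

- **Stamp:** I gripped it by the knob, carried it over the lid and set it down on the felt; the floor contact read 6.6 N before I let go. It stood upright in the cell. I put its offset from the cell centre at 1 to 3 mm: the knob position gave about 1 mm and the visible felt edge suggested up to 3 mm. It can no longer be seen under the lid, so this is from before the lid closed.
- **Lid:** I pushed it from behind at about 19 mm/s until it left the fingers near 1.1 rad. It then fell untouched and rested ajar at about 0.087 rad. The push force read at most about 6.6 N at the readings I took.
- **Press:** I pressed the middle of the front edge. The catch gave way at about 8 to 9 N vertical (about 10 N with sideways force), and I held the lid home at about 10.5 N vertical (11.5 N total) for over a second.
- **Last checks:** The lid top measured 89.4 to 89.9 mm from front to rear, with no gap under the edge, against the 88 mm nominal. That is within the camera calibration. The arm stood clear at 307 mm, and I saw no bystander out of place in the views I took, though I did not measure them at the end.

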